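# Scrape the cut-off plate clean and empty the chip pan

## Task

Clear the saw offcuts off the steel plate: slide the blue chip pan's lip squarely, in the middle, under the plate's open end, then push every offcut off the plate into the pan with the scraper block (not with the fingers, the cut edges are sharp; one that misses the pan and lands on the board may be picked up). Open the red scrap box, tip the pan over it so that all the offcuts slide in, and shut the lid fully. Leave the empty pan lying flat on the board and the scraper block on the board as well, beside the pan and not in it, and do not disturb the other things lying about.

Things in the scene. Friction and masses are not known exactly. Their poses are not given: they have to be found in the camera images.
- work_board: Plywood board laid over the littered bench on battens, fixed, 400 x 950 mm; all the work stands on it. Its top is at z = 0.078; origin at bench height under its centre.
- plate: Steel cut-off plate on four legs, fixed, 178 x 270 mm; flat top 46 mm, underside 41 mm above the board. Lips 4 mm thick rise 16 mm (19 with the hem) along both long sides (x = +-0.087) and the end y = +0.133; the free top is 170 mm wide, y = -0.135 (open end) to +0.131. Origin on the board under its centre, x across, y along. Legs near the open end: x = +-0.075, y = -0.04.
- plate_edge (a point): middle of the plate's open end, at the height of its flat top (plate frame 0, -0.135, 0.046).
- offcut_1: Dark steel flat-bar end 50 x 30 x 12 mm, 90 g, a saw offcut; between three and five offcuts are there, the others are absent (None). It starts flat on the plate. Origin at the centre of its underside as it started, x along it.
- offcut_2: Aluminium square-bar end 42 x 22 x 22 mm, 60 g, a saw offcut; between three and five offcuts are there, the others are absent (None). It starts flat on the plate. Origin at the centre of its underside as it started, x along it.
- offcut_3: Rust-brown angle-iron end 42 mm long, legs 32 mm (flat, 5 mm thick) and 32 mm (upright at its y = +0.0135), 70 g, a saw offcut; between three and five offcuts are there, the others are absent (None). It starts flat on the plate. Origin at the centre of its underside as it started, x along it.
- offcut_4: Brass flat-bar end 44 x 26 x 16 mm, 80 g, a saw offcut; between three and five offcuts are there, the others are absent (None). It starts flat on the plate. Origin at the centre of its underside as it started, x along it.
- offcut_5: Grey square-tube end 46 mm long, 28 x 28 mm outside, 3 mm wall, open at both ends, 60 g, a saw offcut; between three and five offcuts are there, the others are absent (None). It starts flat on the plate. Origin at the centre of its underside as it started, x along it.
- scraper: Scraper block standing on its foot: black rubber foot 36 mm thick (x) x 100 mm wide (y) x 24 mm high, then an alloy channel 28 x 96 x 12 mm, then a wooden grip 24 mm thick (x) x 74 mm (y), z = 0.036 to 0.084. 0.3 kg. Origin at the centre of the foot's underside, z up; either broad face (+-x) can push.
- scraper_grip (a point): where to grip the scraper: middle of the wooden grip, 62 mm above the foot's underside; close the fingers along the scraper's x (24 mm).
- pan: Blue sheet-metal chip pan (a dustpan) on the board: floor 150 (x) x 190 mm (y), 4 mm thick, open at the lip x = +0.075; back wall x = -0.073, 33 mm high (36 with hem), sides y = +-0.093, 30 mm high, 16 near the lip; its front fits under the plate. Overhead wooden grip on a strap at the back, x = -0.076 to -0.012, 22 wide (y), 24 high, axis at z = 0.085. 0.34 kg. Origin: centre of the floor's underside; x to the lip, z up.
- pan_lip (a point): middle of the pan's front lip, on top of the floor (pan frame 0.075, 0, 0.004). Tucked in means: the pan flat on the board, this point under the plate, past its open end. Offcuts slide out over the lip once the pan is tipped nose down by 27 to 36 degrees or more (friction 0.5 to 0.72).
- pan_grip (a point): where to grip the pan: on the axis of the wooden grip (pan frame -0.044, 0, 0.085); close the fingers along the pan's y (22 mm).
- scrap_box: Red steel scrap box with a lid, fixed, 200 mm (x) x 220 mm (y), 90 mm high, walls 5 mm, hollow. Origin on the board under its centre; the lid's hinge runs along its +x rim, which faces the robot's left, so the knob is on the right, nearest the plate.
- box_lid (a joint): angle of the scrap box's lid, rad: 0 shut, about 1.57 upright, 1.9 fully open; it turns up about the +x rim. A stiff hinge (0.32 N m of friction, lid 0.22 kg): it stays where it is left.
- lid_knob (a point): middle of the head of the black knob on the lid (head 28 mm across, 17 mm high, its top 4 mm above this point when shut, on a 14 mm neck; the lid's top lies 26 to 28 mm below this point), 180 mm from the hinge line, at the side opposite to the hinge. It turns with the lid.
- lid_hinge (a point): middle of the lid's hinge line, 90 mm above the board; the hinge line runs along the box's y.
- chisel: Cold chisel 16 x 170 x 14 mm lying at the front right of the board: leave it alone.
- tape_black: Roll of black tape 62 mm across, 19 mm high: leave it alone.

How it is judged (in metres and radians):
On the way, in this order (a step that is already met when the one before it is completed fails the run):
1. the pan lies flat with its lip tucked under the plate's open end, all offcuts still on the plate (x of pan_lip in the frame of plate between -0.025 and 0.025 m and y of pan_lip in the frame of plate between -0.13 and -0.04 m and z of pan_lip in the frame of plate between -0.01 and 0.03 m and angle between pan's own z axis and vertical below 0.08 rad and height (world z) of pan below 0.09 m and angle between the x axis of pan and the y axis of plate, either way round below 0.25 rad and x of offcut_1 in the frame of plate between -0.09 and 0.09 m and y of offcut_1 in the frame of plate between -0.14 and 0.14 m and z of offcut_1 in the frame of plate between 0.035 and 0.1 m and x of offcut_2 in the frame of plate between -0.09 and 0.09 m and y of offcut_2 in the frame of plate between -0.14 and 0.14 m and z of offcut_2 in the frame of plate between 0.035 and 0.1 m and x of offcut_3 in the frame of plate between -0.09 and 0.09 m and y of offcut_3 in the frame of plate between -0.14 and 0.14 m and z of offcut_3 in the frame of plate between 0.035 and 0.1 m and x of offcut_4 in the frame of plate between -0.09 and 0.09 m and y of offcut_4 in the frame of plate between -0.14 and 0.14 m and z of offcut_4 in the frame of plate between 0.035 and 0.1 m and x of offcut_5 in the frame of plate between -0.09 and 0.09 m and y of offcut_5 in the frame of plate between -0.14 and 0.14 m and z of offcut_5 in the frame of plate between 0.035 and 0.1 m), for 0.2 s.
2. every offcut is in the pan (or, if it missed, already in the scrap box) (((x of offcut_1 in the frame of pan between -0.075 and 0.08 m and y of offcut_1 in the frame of pan between -0.095 and 0.095 m and z of offcut_1 in the frame of pan between 0 and 0.06 m) or (x of offcut_1 in the frame of scrap_box between -0.1 and 0.1 m and y of offcut_1 in the frame of scrap_box between -0.11 and 0.11 m and z of offcut_1 in the frame of scrap_box between 0 and 0.085 m)) and ((x of offcut_2 in the frame of pan between -0.075 and 0.08 m and y of offcut_2 in the frame of pan between -0.095 and 0.095 m and z of offcut_2 in the frame of pan between 0 and 0.06 m) or (x of offcut_2 in the frame of scrap_box between -0.1 and 0.1 m and y of offcut_2 in the frame of scrap_box between -0.11 and 0.11 m and z of offcut_2 in the frame of scrap_box between 0 and 0.085 m)) and ((x of offcut_3 in the frame of pan between -0.075 and 0.08 m and y of offcut_3 in the frame of pan between -0.095 and 0.095 m and z of offcut_3 in the frame of pan between 0 and 0.06 m) or (x of offcut_3 in the frame of scrap_box between -0.1 and 0.1 m and y of offcut_3 in the frame of scrap_box between -0.11 and 0.11 m and z of offcut_3 in the frame of scrap_box between 0 and 0.085 m)) and ((x of offcut_4 in the frame of pan between -0.075 and 0.08 m and y of offcut_4 in the frame of pan between -0.095 and 0.095 m and z of offcut_4 in the frame of pan between 0 and 0.06 m) or (x of offcut_4 in the frame of scrap_box between -0.1 and 0.1 m and y of offcut_4 in the frame of scrap_box between -0.11 and 0.11 m and z of offcut_4 in the frame of scrap_box between 0 and 0.085 m)) and ((x of offcut_5 in the frame of pan between -0.075 and 0.08 m and y of offcut_5 in the frame of pan between -0.095 and 0.095 m and z of offcut_5 in the frame of pan between 0 and 0.06 m) or (x of offcut_5 in the frame of scrap_box between -0.1 and 0.1 m and y of offcut_5 in the frame of scrap_box between -0.11 and 0.11 m and z of offcut_5 in the frame of scrap_box between 0 and 0.085 m))), for 0.3 s.
3. the pan is tipped with its lip over the open scrap box (x of pan_lip in the frame of scrap_box between -0.12 and 0.12 m and y of pan_lip in the frame of scrap_box between -0.13 and 0.13 m and z of pan_lip in the frame of scrap_box between 0.03 and 0.3 m and angle between pan's own z axis and vertical above 0.35 rad and value of joint box_lid above 0.8 rad), for 0.02 s.
4. every offcut is in the scrap box (x of offcut_1 in the frame of scrap_box between -0.1 and 0.1 m and y of offcut_1 in the frame of scrap_box between -0.11 and 0.11 m and z of offcut_1 in the frame of scrap_box between 0 and 0.085 m and x of offcut_2 in the frame of scrap_box between -0.1 and 0.1 m and y of offcut_2 in the frame of scrap_box between -0.11 and 0.11 m and z of offcut_2 in the frame of scrap_box between 0 and 0.085 m and x of offcut_3 in the frame of scrap_box between -0.1 and 0.1 m and y of offcut_3 in the frame of scrap_box between -0.11 and 0.11 m and z of offcut_3 in the frame of scrap_box between 0 and 0.085 m and x of offcut_4 in the frame of scrap_box between -0.1 and 0.1 m and y of offcut_4 in the frame of scrap_box between -0.11 and 0.11 m and z of offcut_4 in the frame of scrap_box between 0 and 0.085 m and x of offcut_5 in the frame of scrap_box between -0.1 and 0.1 m and y of offcut_5 in the frame of scrap_box between -0.11 and 0.11 m and z of offcut_5 in the frame of scrap_box between 0 and 0.085 m), for 0.3 s.
At the end, for the whole second after the job is handed in: every offcut rests in the scrap box below its rim, the lid is shut (under 0.06 rad), the empty pan lies flat on the board (tilt under 0.1 rad, underside under 12 mm up), the scraper rests on the board, off the plate and not in the pan (origin under 30 mm up, over 70 mm from the pan centre) (all of step 4 and value of joint box_lid below 0.06 rad and angle between pan's own z axis and vertical below 0.1 rad and height (world z) of pan below 0.09 m and height (world z) of scraper below 0.108 m and horizontal distance between scraper and pan above 0.07 m and linear speed of each of pan, scraper below 0.02 m/s and linear speed of each of offcut_1, offcut_2, offcut_3, offcut_4, offcut_5 below 0.03 m/s); the robot touches nothing.
It fails at once if a finger touches an offcut that lies on the plate ((contact force between the fingers and offcut_1 above 0.5 N and (x of offcut_1 in the frame of plate between -0.09 and 0.09 m and y of offcut_1 in the frame of plate between -0.14 and 0.14 m and z of offcut_1 in the frame of plate between 0.035 and 0.1 m)) or (contact force between the fingers and offcut_2 above 0.5 N and (x of offcut_2 in the frame of plate between -0.09 and 0.09 m and y of offcut_2 in the frame of plate between -0.14 and 0.14 m and z of offcut_2 in the frame of plate between 0.035 and 0.1 m)) or (contact force between the fingers and offcut_3 above 0.5 N and (x of offcut_3 in the frame of plate between -0.09 and 0.09 m and y of offcut_3 in the frame of plate between -0.14 and 0.14 m and z of offcut_3 in the frame of plate between 0.035 and 0.1 m)) or (contact force between the fingers and offcut_4 above 0.5 N and (x of offcut_4 in the frame of plate between -0.09 and 0.09 m and y of offcut_4 in the frame of plate between -0.14 and 0.14 m and z of offcut_4 in the frame of plate between 0.035 and 0.1 m)) or (contact force between the fingers and offcut_5 above 0.5 N and (x of offcut_5 in the frame of plate between -0.09 and 0.09 m and y of offcut_5 in the frame of plate between -0.14 and 0.14 m and z of offcut_5 in the frame of plate between 0.035 and 0.1 m))).
It fails at once if one of the other things on the board is pushed more than 40 mm away or knocked over (distance of any of chisel, tape_black from where it was at the start of the episode above 0.04 m).
Of offcut_1, offcut_2, offcut_3, offcut_4, offcut_5 only 3 to 5 are there at a start; the rules pass over those that are not, and their reading is None.
At some moment in a run one of pan, scraper may be knocked a few centimetres aside while the robot is not near it.
It also fails if it takes over 200 s, if anything falls off the work surface, if the arm or the gripper's body presses on something with over 40 N, if the wrist force passes 120 N, or if a joint passes its speed limit or range.

## Robot

A 6-joint arm with a two-finger parallel gripper is mounted at the origin on a cart in front of the work surface, level with it; the furniture and walls round the work are solid. World frame = base frame: x ahead of the robot, y to its left, z up, the work surface at z = 0. Lengths are in mm, angles in rad, forces in N, time in s.
With the tool pointing down it reaches from about 300 to 875 mm from the base axis. Payload 4.2 kg.
Tool frame: the origin (TCP) lies where the fingers leave the gripper's body, on its centre line; the fingertips stand 73 mm ahead of it and the grasp point (between the pads) lies 54 mm ahead of it; z points along the fingers, y is the direction in which the jaws open and shut (so a half turn about z gives the same grasp; the last joint's range is limited). The gripper opens to 85 mm and grips with 20 to 120 N. Pads are 22 mm wide; open, the fingers measure 114 mm over their backs; the gripper's body (76 mm by 85 mm) begins 54 mm behind the grasp point. The pads swing forward as they close: fully open they stand 13 mm farther back than shut.
Start: joints at [-1.29, 0.32, 1.565, -0, 1.257, -0.02], TCP at [170.364, -549.19, 303.938] pointing down, gripper open.
Joint ranges: [-3.11, 3.11], [-0.84, 2.01], [0.21, 2.61], [-1.34, 4.49], [0.05, 2.63], [-2.56, 2.56]. Speed limits (rad/s): [2.57, 2.57, 3.14, 3.14, 3.14, 3.14].

## Interface

Orientations are given as a rotation vector (axis times angle).
In Python, from station import r gives the robot as it stands.
- The arm moves only by the tool carry_out, never from a script. Its argument "targets" is a list of rows, each a list of 5 numbers: the finger opening in mm, from 0 to 85.4, then the shift along the tool's x, y, z in mm, then the turn about the tool's z in rad. In form: [[hand, x, y, z, spin], ...]. A call has 1 to 10 rows; each row shifts and turns the commanded pose from where the row before left it, along the tool's axes as they then stand; what a row does not reach is not made up. A row lasts 1/12 s, in which the tool goes at most 41.7 mm and 7.16 degrees, less where a joint would pass 70% of its speed; a pose out of reach is approached as far as the arm can. A call with a gripper value outside its range is refused whole. The fingers move at their own pace and stop on an object; "grip_force" is the grip in N (left out, the last holds). Time passes only in rows, so rows that do not move let the fingers close. It gives the time, the measured TCP pose, the force and the opening at its end, in the units of the state.
- r.sense(): the state, without advancing time (a new reading comes with each control period).
- r.read_camera(name): name is "scene" or "top" or "wrist"; returns the picture (384x512x3 uint8, red, green, blue); there is no depth.
- r.calibration(name): a dict with "mtx" (3x3 intrinsics, pixels), "dist" ([k1, k2, p1, p2, k3] as OpenCV has them; the pictures are not rectified), "position" and "attitude" of the camera in the world. Camera axes: x right, y up, looking along -z (the intrinsics and any distortion apply to the point x, -y, -z); pixel columns grow to the right and rows downward; lengths in mm; the calibration is good to about 2 mm. A picture is of the moment at which its call begins: read the wrist's pose just before it. calibration takes no time and is no camera call; for the wrist camera it gives the pose at the moment of the call.
- r.job_done(): hands the job in, once; it reports no verdict.
The state is a dict: "time": time; "qpos": joint angles; "joint_velocities": joint speeds; "tau": joint torques, N m; "eef_pos": TCP position; "tcp_rot": TCP orientation; "ft_force": force on the tool from outside, world axes, zero at the start; "moment": the same for the moment, N m; "finger_gap": finger opening in mm.
Only numpy, scipy, OpenCV 4.12 (cv2) and the standard library are available. Lean on these libraries where they do the work, as an engineer would, in place of code of your own. Each camera call takes 0.05 s, during which the arm holds its last target. There are 200 camera calls.

## Working session

There is one attempt and no reset: what is moved stays moved. The work goes in short steps, Python scripts to look and compute and a tool call to move; the robot and the scene stay as the last step left them, time stands still between calls to the robot, and variables do not carry over. Pictures are saved under pics/ and viewed, about 12 in all and at most 16, crops included, and the job is handed in when it is done.

Besides the shell and the picture viewer there is one more tool, called after "Emit:" by a JSON object that holds its "method" and its "body". carry_out: Moves the arm, as the interface text tells. Its arguments: {"type":"object","properties":{"targets":{"type":"array","items":{"type":"array","items":{"type":"number"}}},"grip_force":{"type":"number"}},"required":["targets"]}

```bash
ls; mkdir -p pics
cat > h.py <<'E'
import numpy as np, cv2
from scipy.spatial.transform import Rotation as R
from station import r
def cal(n):
    c=r.calibration(n); a=np.array(c['attitude'],float)
    M=a if a.shape==(3,3) else (R.from_rotvec(a).as_matrix() if a.size==3 else R.from_quat(a).as_matrix())
    return np.array(c['mtx'],float),np.array(c['dist'],float),np.array(c['position'],float),M
def ray(n,uv,c=None):
    K,d,p,M=c or cal(n)
    q=cv2.undistortPoints(np.array(uv,float).reshape(-1,1,2),K,d).reshape(-1,2)
    v=np.c_[q[:,0],-q[:,1],-np.ones(len(q))]@M.T
    return p,v
def onz(n,uv,z,c=None):
    p,v=ray(n,uv,c); return p+v*((z-p[2])/v[:,2])[:,None]
def proj(n,P,c=None):
    K,d,p,M=c or cal(n)
    q=(np.array(P,float).reshape(-1,3)-p)@M; q=q*[1,-1,-1]
    return cv2.projectPoints(q,np.zeros(3),np.zeros(3),K,d)[0].reshape(-1,2)
def snap(n,f=None,scale=1.0,crop=None):
    im=r.read_camera(n)[:,:,::-1].copy()
    if f:
        o=im if crop is None else im[crop[1]:crop[3],crop[0]:crop[2]]
        cv2.imwrite('pics/'+f,cv2.resize(o,None,fx=scale,fy=scale,interpolation=cv2.INTER_CUBIC))
    return im
def st():
    s=r.sense(); print('t',s['time'],'pos',np.round(s['eef_pos'],1),'rot',np.round(s['tcp_rot'],3),'F',np.round(s['ft_force'],1),'gap',s['finger_gap'],'q',np.round(s['qpos'],2)); return s
E
python3 - <<'E'
from h import *
st()
for n in('scene','top','wrist'):
    c=r.calibration(n); print(n,c)
snap('scene','s0.png',1.5); snap('top','t0.png',1.5)
s=r.sense(); print(R.from_rotvec(s['tcp_rot']).as_matrix().round(3))
E
```

```text
pics
t 0.0 pos [ 170.3 -548.8  303.1] rot [-3.104 -0.47   0.   ] F [-0.2 -1.2  0.3] gap 85.43454352798375 q [-1.29  0.32  1.57 -0.    1.26 -0.02]
scene {'mtx': array([[435.44015872,   0.        , 257.46800415],
       [  0.        , 435.44015872, 187.55853559],
       [  0.        ,   0.        ,   1.        ]]), 'dist': array([-0.13123786,  0.        ,  0.        ,  0.        ,  0.        ]), 'position': array([-359.91785141,  496.14734685, 1088.63427196]), 'attitude': array([ 0.51080576, -0.79976833, -1.87566083])}
top {'mtx': array([[479.62835949,   0.        , 253.94052994],
       [  0.        , 479.62835949, 190.89620037],
       [  0.        ,   0.        ,   1.        ]]), 'dist': array([-0.04538423,  0.        ,  0.        ,  0.        ,  0.        ]), 'position': array([ 263.08829701,   77.98996541, 1473.49103854]), 'attitude': array([ 0.15423746, -0.14441184, -1.56341857])}
wrist {'mtx': array([[317.55410904,   0.        , 256.19429344],
       [  0.        , 317.55410904, 191.67793652],
       [  0.        ,   0.        ,   1.        ]]), 'dist': array([-0.04697991,  0.        ,  0.        ,  0.        ,  0.        ]), 'position': array([ 234.00724702, -529.78202753,  372.5111341 ]), 'attitude': array([-0.22857027,  0.17166086, -1.26191216])}
[[ 0.955  0.296 -0.   ]
 [ 0.296 -0.955  0.002]
 [ 0.    -0.002 -1.   ]]
```

View pics/s0.png

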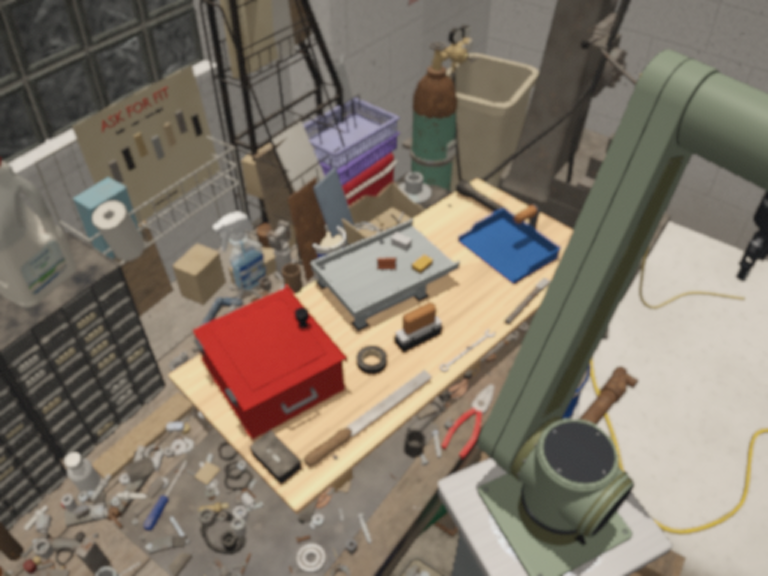

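View pics/t0.png

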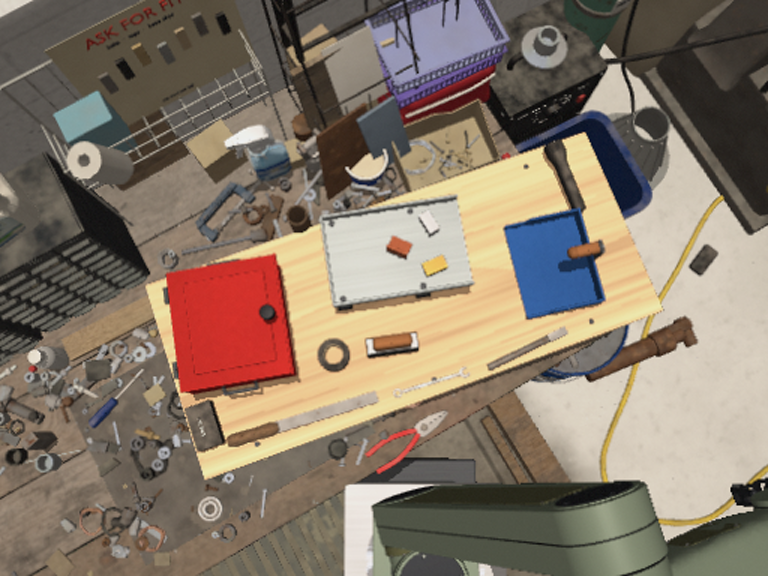

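Run:
```python
from h import *
im=snap('top'); hsv=cv2.cvtColor(im,cv2.COLOR_BGR2HSV); C=cal('top')
def big(lo,hi,box,k=1):
    m=cv2.inRange(hsv,np.array(lo),np.array(hi)); z=np.zeros_like(m); x0,y0,x1,y1=[int(v/1.5) for v in box]; z[y0:y1,x0:x1]=m[y0:y1,x0:x1]
    cs,_=cv2.findContours(z,cv2.RETR_EXTERNAL,cv2.CHAIN_APPROX_NONE); return sorted(cs,key=cv2.contourArea)[::-1][:k]
def rep(nm,c,z,eps=None):
    h=cv2.convexHull(c); rr=cv2.boxPoints(cv2.minAreaRect(h))
    a=cv2.approxPolyDP(h,0.03*cv2.arcLength(h,True),True).reshape(-1,2) 
    W=onz('top',a+0.0,z,C)[:,:2]; print(nm,'area',cv2.contourArea(c),'\n poly',W.round(0).tolist(),'edges',np.linalg.norm(W-np.roll(W,-1,0),axis=1).round(0))
    W=onz('top',rr,z,C)[:,:2]; print('  rect',W.round(0).tolist(),'cen',W.mean(0).round(1),'edges',np.linalg.norm(W-np.roll(W,-1,0),axis=1).round(0)[:2], 'ang', np.degrees(np.arctan2(*(W[1]-W[0])[::-1])).round(1))
rep('pan@80',big((100,120,40),(125,255,255),(490,195,615,330))[0],82)
rep('box@168',big((0,150,60),(8,255,255),(150,240,300,395))[0],168)
rep('plate@143',big((0,0,90),(179,38,255),(310,185,480,315))[0],143)
rep('knob',big((0,0,0),(179,255,70),(255,300,280,325))[0],196)
rep('grip',big((3,90,60),(18,255,255),(370,330,412,352))[0],162)
rep('foot',big((0,0,0),(179,255,60),(360,325,425,362))[0],78+24)
rep('pangrip',big((3,90,60),(18,255,255),(560,235,608,262))[0],175)
rep('tape',big((0,0,0),(179,255,90),(315,335,352,375))[0],97)
rep('rust',big((0,110,60),(14,255,255),(380,230,415,262))[0],124)
rep('brass',big((18,110,60),(35,255,255),(415,250,452,280))[0],140)
rep('alu',big((0,0,200),(179,40,255),(415,205,443,238))[0],146)
s=cv2.resize(im[110:250,90:430],None,fx=2.3,fy=2.3,interpolation=cv2.INTER_CUBIC); cv2.imwrite('pics/t1.png',s)
```

```text
pan@80 area 3066.0 
 poly [[692.0, -312.0], [507.0, -350.0], [471.0, -201.0], [654.0, -162.0]] edges [188. 154. 186. 155.]
  rect [[655.0, -158.0], [697.0, -314.0], [504.0, -352.0], [465.0, -199.0]] cen [ 580.3 -255.9] edges [162. 196.] ang -75.1
box@168 area 6149.5 
 poly [[577.0, 288.0], [354.0, 241.0], [320.0, 447.0], [539.0, 487.0]] edges [228. 209. 223. 202.]
  rect [[541.0, 498.0], [578.0, 282.0], [349.0, 237.0], [313.0, 447.0]] cen [445.  366.1] edges [220. 233.] ang -80.2
plate@143 area 5588.0 
 poly [[651.0, 208.0], [708.0, 151.0], [699.0, -58.0], [528.0, -86.0], [482.0, 174.0]] edges [ 81. 209. 174. 264. 173.]
  rect [[697.0, 217.0], [744.0, -55.0], [525.0, -86.0], [480.0, 177.0]] cen [611.3  63.1] edges [276. 222.] ang -80.0
knob area 64.0 
 poly [[473.0, 300.0], [473.0, 286.0], [467.0, 281.0], [459.0, 278.0], [451.0, 283.0], [448.0, 291.0], [456.0, 302.0], [464.0, 305.0]] edges [14.  8.  9. 10.  8. 14.  9. 10.]
  rect [[463.0, 309.0], [480.0, 293.0], [460.0, 274.0], [444.0, 289.0]] cen [461.7 291.3] edges [23. 27.] ang -43.7
grip area 223.0 
 poly [[434.0, 34.0], [409.0, 
[... 833 characters left out ...]
3 170.3] edges [55. 38.] ang -41.7
rust area 118.5 
 poly [[620.0, 67.0], [608.0, 32.0], [582.0, 41.0], [596.0, 75.0]] edges [37. 28. 38. 25.]
  rect [[597.0, 78.0], [624.0, 66.0], [607.0, 29.0], [580.0, 40.0]] cen [602.   53.3] edges [30. 41.] ang -22.5
brass area 115.0 
 poly [[581.0, -27.0], [557.0, -36.0], [543.0, 1.0], [563.0, 7.0]] edges [25. 40. 21. 39.]
  rect [[563.0, 11.0], [583.0, -28.0], [559.0, -39.0], [539.0, -0.0]] cen [560.9 -14.1] edges [44. 26.] ang -62.9
alu area 271.5 
 poly [[680.0, -28.0], [618.0, -28.0], [617.0, 24.0], [671.0, 24.0]] edges [63. 51. 54. 53.]
  rect [[680.0, 24.0], [680.0, -28.0], [618.0, -28.0], [617.0, 24.0]] cen [648.8  -2.1] edges [52. 63.] ang -89.9
```

View pics/t1.png

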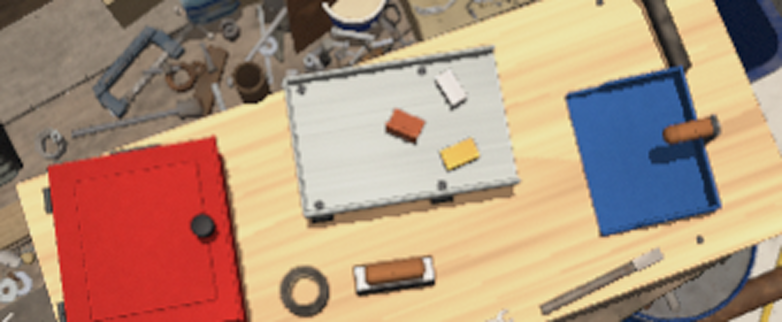

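Run:
```python
from h import *
C=cal('top'); f=lambda pts:[(90+x/2.3,110+y/2.3) for x,y in pts]
def p(nm,pts,z):
    W=onz('top',f(pts),z,C)[:,:2]; print(nm,z,W.round(0).tolist(),np.linalg.norm(W-np.roll(W,-1,0),axis=1).round(0))
p('plate hem',[(288,76),(493,50),(517,182),(306,216)],143)
p('plate open top',[(494,56),(516,184)],124)
p('pan lip',[(568,95),(600,235)],82)
p('pan back rim',[(683,69),(720,208)],114)
p('pan grip end',[(664,133),(718,125)],163)
p('file',[(650,30),(668,30),(690,68),(640,0)],85)
p('alu top',[(435,72),(452,68),(467,99),(450,106)],146)
p('brass top',[(441,157),(472,140),(479,153),(447,168)],140)
p('rust',[(397,110),(425,122),(414,140),(386,128)],130)
p('scr grip',[(365,267),(424,259),(424,274),(366,283)],162)
p('scr foot near',[(358,293),(435,284)],78)
p('tape',[(304,291)],90)
p('chisel',[(543,310),(661,252)],90)
p('box',[(50,168),(218,138),(245,322)],168)
p('knob',[(202,225)],200)
p('board corner',[(783,238)],78)
```

```text
plate hem 143 [[660.0, 199.0], [694.0, -59.0], [525.0, -85.0], [482.0, 173.0]] [260. 171. 262. 180.]
plate open top 124 [[692.0, -62.0], [526.0, -86.0]] [168. 168.]
pan lip 82 [[653.0, -162.0], [468.0, -197.0]] [188. 188.]
pan back rim 114 [[679.0, -306.0], [498.0, -343.0]] [185. 185.]
pan grip end 163 [[582.0, -264.0], [592.0, -331.0]] [68. 68.]
file 85 [[741.0, -273.0], [741.0, -297.0], [689.0, -323.0], [783.0, -261.0]] [ 24.  58. 112.  43.]
alu top 146 [[664.0, 15.0], [669.0, -7.0], [629.0, -25.0], [620.0, -4.0]] [22. 44. 23. 48.]
brass top 140 [[557.0, 8.0], [578.0, -31.0], [562.0, -39.0], [543.0, 0.0]] [44. 19. 44. 16.]
rust 130 [[619.0, 62.0], [604.0, 27.0], [581.0, 41.0], [596.0, 76.0]] [38. 27. 38. 27.]
scr grip 162 [[417.0, 101.0], [427.0, 30.0], [409.0, 30.0], [398.0, 99.0]] [71. 18. 70. 19.]
scr foot near 78 [[394.0, 111.0], [406.0, 13.0]] [98. 98.]
tape 90 [[395.0, 178.0]] [0.]
chisel 90 [[372.0, -121.0], [445.0, -272.0]] [168. 168.]
box 168 [[536.0, 484.0], [574.0, 280.0], [351.0, 242.0]] [207. 226. 305.]
knob 200 [[462.0, 291.0]] [0.]
board corner 78 [[465.0, -433.0]] [0.]
```

Emit:
{"method": "carry_out", "body": {"targets": [[85,0,0,0,-0.12],[85,0,0,0,-0.12],[85,0,0,0,-0.12],[85,0,0,0,-0.12],[85,0,0,0,-0.12],[85,0,0,0,-0.12],[85,0,0,0,-0.12],[85,0,0,0,-0.12],[85,0,0,0,-0.12],[85,0,0,0,-0.12]], "grip_force": 60}}

```text
time: 0.98
eef_pos: [170.3, -549.0, 303.5]
tcp_rot: [-2.291, -2.149, -0.001]
ft_force: [-0.1, 0.4, 0.1]
finger_gap: 84.6
```

```bash
cat >> h.py <<'E'
def to(x,y,z,yaw):
    s=st(); M=R.from_rotvec(s['tcp_rot']).as_matrix(); cy=np.degrees(np.arctan2(M[1,0],M[0,0]))
    sp=-(yaw-cy+180)%360-180
    sp=-((yaw-cy+180)%360-180)
    a=np.radians(yaw); d=np.array([x,y,z])-s['eef_pos']
    print('yaw now',cy.round(2),'tilt z',M[:,2].round(3),'spin',np.radians(sp).round(4),
     'shift after spin: x %.1f y %.1f z %.1f'%(d[0]*np.cos(a)+d[1]*np.sin(a), d[0]*np.sin(a)-d[1]*np.cos(a), -d[2]), '| shift now:',(M.T@d).round(1))
E
python3 -c "
from h import *
to(585,-297,290,100.8)"
```

```text
t 0.9833 pos [ 170.3 -549.   303.5] rot [-2.291e+00 -2.149e+00 -1.000e-03] F [-0.1  0.4  0.1] gap 84.60350897154552 q [-1.29  0.32  1.57  0.    1.26 -1.23]
yaw now 86.33 tilt z [-0.     0.001 -1.   ] spin -0.2525 shift after spin: x 169.9 y 454.5 z 13.5 | shift now: [278.  397.7  13.6]
```

Emit:
{"method": "carry_out", "body": {"targets": [[85,0,0,0,-0.12],[85,0,0,0,-0.12],[85,14.5,38,1,-0.0125],[85,14,38,1,0],[85,14,38,1,0],[85,14,38,1,0],[85,14,38,1,0],[85,14,38,1,0],[85,14,38,1,0],[85,14,38,1,0]]}}

```text
time: 1.82
eef_pos: [450.6, -382.4, 295.7]
tcp_rot: [-2.009, -2.414, 0.0]
ft_force: [0.2, -0.2, 0.6]
finger_gap: 84.7
```

Emit:
{"method": "carry_out", "body": {"targets": [[85,14,38,1,0],[85,14,38,1,0],[85,14,38,1,0],[85,16,36,1,0],[85,0,0,0,0]]}}

```text
time: 2.23
eef_pos: [591.2, -295.1, 290.6]
tcp_rot: [2.003, 2.42, 0.006]
ft_force: [0.1, -0.3, 0.3]
finger_gap: 84.8
```

```bash
python3 -c "
from h import *
to(585,-297,217,100.8)
c=cal('wrist'); print(c[2],c[3].round(2))
im=snap('wrist','w0.png',1.5)
print(proj('wrist',[(585,-297,163),(560.5,-179.5,82),(653,-162,82),(468,-197,82)],c)*1.5)
"
```

```text
t 2.2333 pos [ 591.2 -295.1  290.6] rot [2.003 2.42  0.006] F [ 0.1 -0.3  0.3] gap 84.81097595964914 q [-0.48  0.46  1.37  0.    1.31 -0.67]
yaw now 100.79 tilt z [ 0.002  0.003 -1.   ] spin -0.0002 shift after spin: x -0.7 y -6.5 z 73.6 | shift now: [-0.9 -6.7 73.5]
[ 578.27580098 -230.12190892  360.09265276] [[ 0.98 -0.18 -0.05]
 [ 0.19  0.95  0.26]
 [ 0.   -0.26  0.97]]
[[369.15509389 317.30052439]
 [367.64842426  57.91678684]
 [540.86096439  59.44941208]
 [194.6249098   59.37214726]]
```

View pics/w0.png

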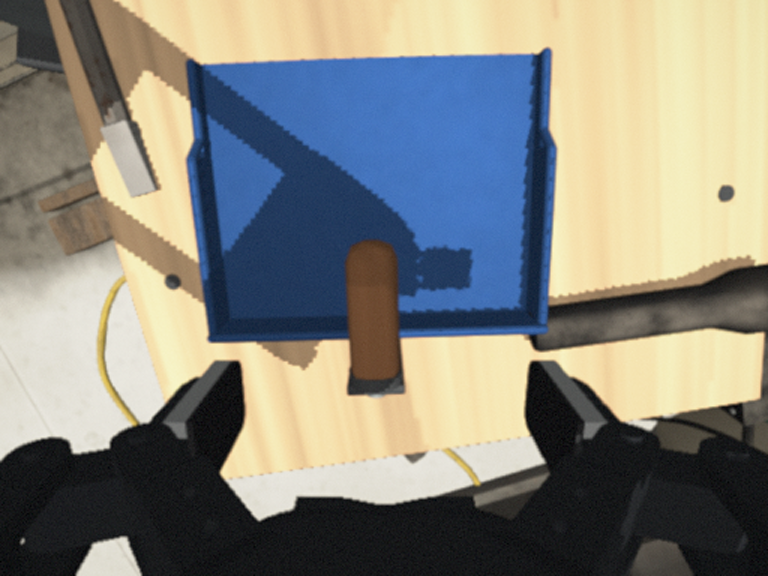

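Emit:
{"method": "carry_out", "body": {"targets": [[85,-1,-5,15,-0.03],[85,0,0,30,0],[85,0,0,28,0],[85,0,0,0,0],[20,0,0,0,0],[15,0,0,0,0],[15,0,0,0,0],[15,0,0,0,0],[15,0,0,0,0],[15,0,0,0,0]], "grip_force": 110}}

```text
time: 3.12
eef_pos: [582.6, -301.9, 221.4]
tcp_rot: [1.97, 2.44, 0.002]
ft_force: [1.3, 0.0, 5.4]
finger_gap: 20.0
```

Emit:
{"method": "carry_out", "body": {"targets": [[15,0,0,-2,0],[15,0,0,-2,0],[15,10,0,0,0],[15,15,5,0,0],[15,15,5,0,0.03],[15,15,5,0,0.03],[15,0,5,0,0],[15,0,0,0,0]]}}

```text
time: 3.78
eef_pos: [590.5, -241.9, 222.6]
tcp_rot: [-2.042, -2.387, -0.0]
ft_force: [0.5, -0.5, -3.5]
finger_gap: 20.1
```

```bash
python3 -c "
from h import *
to(625,-164,217,99)
c=cal('wrist')
im=snap('wrist','w1.png',1.5)
print(proj('wrist',[(692,-61,124),(526,-86,124),(609,-73,124)],c)*1.5)
"
```

```text
t 3.7833 pos [ 590.5 -241.9  222.6] rot [-2.042 -2.387 -0.   ] F [ 0.5 -0.5 -3.5] gap 20.118362903146057 q [-0.41  0.47  1.53  0.    1.14 -0.56]
yaw now 98.9 tilt z [-0.  0. -1.] spin -0.0017 shift after spin: x 71.5 y 46.3 z 5.6 | shift now: [71.6 46.2  5.6]
[[ 792.23751989 -149.33830939]
 [ 253.93088705 -171.08437157]
 [ 531.89927176 -170.49939338]]
```

View pics/w1.png

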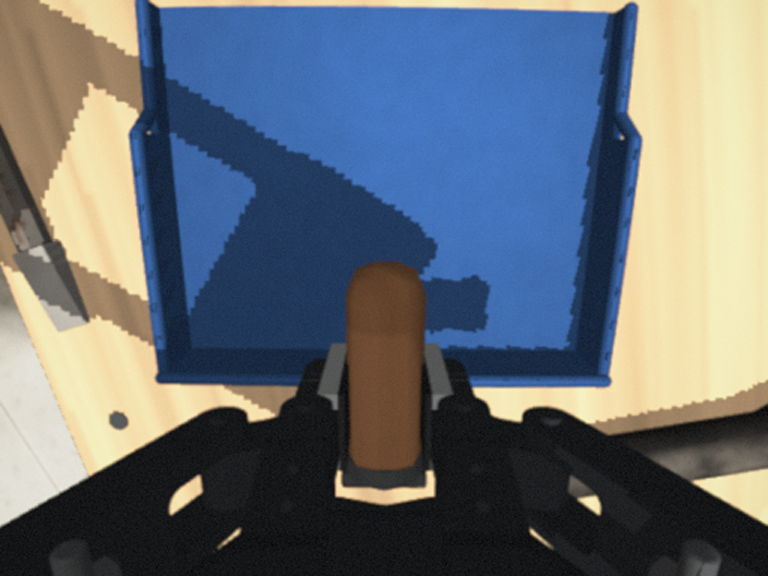

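```bash
python3 -c "
from h import *
print(onz('wrist',np.array([(150,8),(622,12),(385,10)])/1.5,86).round(1))
im=snap('top','t2.png',2.5,(200,110,440,260))
"
```

```text
[[ 478.9 -133.8   86. ]
 [ 664.2 -106.4   86. ]
 [ 571.3 -121.4   86. ]]
```

View pics/t2.png

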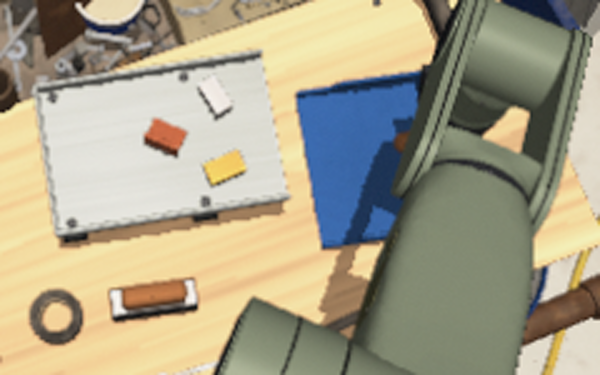

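```bash
python3 -c "
from h import *
f=lambda p:np.array(p)/2.5+[200,110]
C=cal('top')
b=onz('top',f([(184,76),(206,201),(53,98),(72,223)]),126,C); print(b.round(1), np.linalg.norm(b[0]-b[1]),np.linalg.norm(b[0]-b[2]))
d=b[0]-b[1]; print('yaw',np.degrees(np.arctan2(d[1],d[0])),'yaw long',np.degrees(np.arctan2(-(b[2]+b[3]-b[0]-b[1])[0],(b[2]+b[3]-b[0]-b[1])[1])),'mid y=-40',(b[0]+b[1])/2)
l=onz('top',f([(298,95),(323,245)]),86,C); print(l.round(1),l.mean(0),np.degrees(np.arctan2((l[0]-l[1])[1],(l[0]-l[1])[0])))
"
```

```text
[[672.9  29.8 126. ]
 [524.1   5.4 126. ]
 [646.1 182.5 126. ]
 [498.3 158.5 126. ]] 150.7294497893923 155.05640036217645
yaw 9.319646948863438 yaw long 9.762299057849905 mid y=-40 [598.50851218  17.59601409 126.        ]
[[ 661.6 -108.3   86. ]
 [ 479.6 -133.3   86. ]] [ 570.6143524  -120.79326954   86.        ] 7.842616947286716
```

Emit:
{"method": "carry_out", "body": {"targets": [[15,0,12,0,-0.024],[15,0,14,0,0],[15,3,14,0,0],[15,8,14,0,0],[15,15,0,0,0],[15,15,0,0,0],[15,15,0,0,0],[15,12.5,0,0,0],[15,0,0,2,0],[15,0,0,1,0]]}}

```text
time: 4.72
eef_pos: [630.5, -165.4, 221.6]
tcp_rot: [-2.015, -2.41, -0.002]
ft_force: [-3.6, 6.4, 9.0]
finger_gap: 20.5
```

```bash
python3 -c "
from h import *
st()
im=snap('wrist','w2.png',1.5)
"
```

```text
t 4.7167 pos [ 630.5 -165.4  221.6] rot [-2.015e+00 -2.410e+00 -2.000e-03] F [-3.6  6.4  9. ] gap 20.51689412438695 q [-0.27  0.5   1.5   0.    1.15 -0.45]
```

View pics/w2.png

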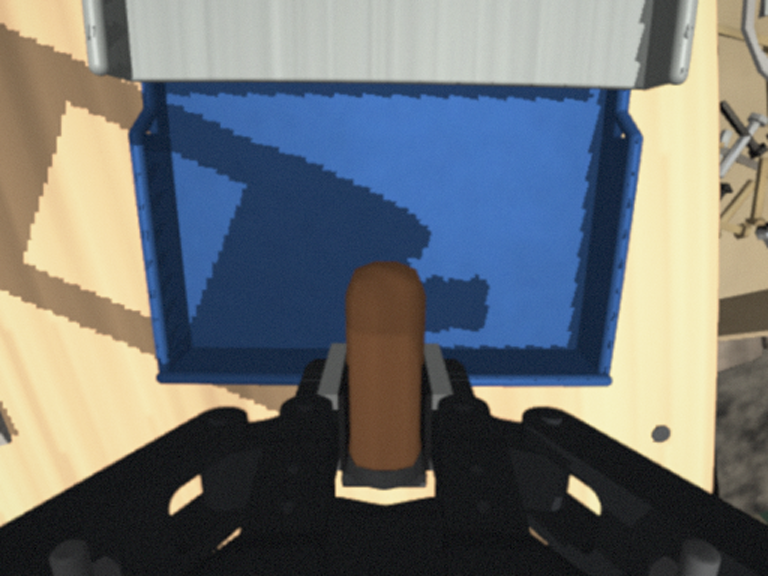

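Emit:
{"method": "carry_out", "body": {"targets": [[40,0,0,0,0],[60,0,0,0,0],[60,0,0,-10,0],[85,0,0,-30,0],[85,0,0,-35,0],[85,0,0,-35,0.049],[85,20,-20,0,0],[85,26,-26,0,0],[85,26,-26,0,0],[85,26,-26,0,0]]}}

```text
time: 5.6
eef_pos: [520.4, -82.4, 330.7]
tcp_rot: [2.076, 2.356, 0.001]
ft_force: [-0.9, 0.4, -0.4]
finger_gap: 85.0
```

```bash
python3 -c "
from h import *
to(415,64.5,290,97.5)
"
```

```text
t 5.6 pos [520.4 -82.4 330.7] rot [2.076e+00 2.356e+00 1.000e-03] F [-0.9  0.4 -0.4] gap 84.98635855426095 q [-0.18  0.23  1.63 -0.    1.29 -0.3 ]
yaw now 97.22 tilt z [ 0.002 -0.001 -1.   ] spin -0.0048 shift after spin: x 159.4 y -85.3 z 40.7 | shift now: [159.  -86.1  40.4]
```

Emit:
{"method": "carry_out", "body": {"targets": [[85,32,-17,8,0],[85,32,-17,8,0],[85,32,-17,8,0],[85,32,-17,8,0],[85,31,-17,8,0],[85,0,0,0,0],[85,0,0,0,0]]}}

```text
time: 6.18
eef_pos: [416.5, 65.1, 290.6]
tcp_rot: [2.071, 2.36, 0.001]
ft_force: [0.8, -1.1, -0.2]
finger_gap: 84.8
```

```bash
python3 -c "
from h import *
to(415,64.5,194,97.5)
c=cal('wrist'); im=snap('wrist','w3.png',1.2)
hsv=cv2.cvtColor(im,cv2.COLOR_BGR2HSV); m=cv2.inRange(hsv,(3,100,50),(14,255,255)); 
cs,_=cv2.findContours(m,0,1)
for k in sorted(cs,key=cv2.contourArea)[::-1][:2]:
    rr=cv2.minAreaRect(k); print(rr, onz('wrist',[rr[0]],162,c), onz('wrist',cv2.boxPoints(rr),162,c).round(0).tolist())
print(proj('wrist',[(415,64.5,162)],c))
t=snap('top')
cv2.imwrite('pics/t3.png',cv2.resize(t[110:260,200:440],None,fx=2.5,fy=2.5))
"
```

```text
t 6.1833 pos [416.5  65.1 290.6] rot [2.071e+00 2.360e+00 1.000e-03] F [ 0.8 -1.1 -0.2] gap 84.76368085866874 q [ 0.13  0.09  1.91 -0.    1.15 -0.  ]
yaw now 97.46 tilt z [ 0.001 -0.001 -1.   ] spin -0.0007 shift after spin: x -0.4 y -1.5 z 96.6 | shift now: [-0.3 -1.6 96.6]
((256.0, 201.0), (108.0, 36.0), 90.0) [[415.53029906  70.74640082 162.        ]] [[400.0, 104.0, 162.0], [422.0, 107.0, 162.0], [433.0, 34.0, 162.0], [408.0, 31.0, 162.0]]
((479.9801940917969, 235.80197143554688), (35.742759704589844, 59.38364028930664), 39.289405822753906) [[572.40689067  65.60146422 162.        ]] [[552.0, 54.0, 162.0], [568.0, 90.0, 162.0], [593.0, 77.0, 162.0], [578.0, 40.0, 162.0]]
[[253.96871489 209.91905143]]
```

View pics/w3.png

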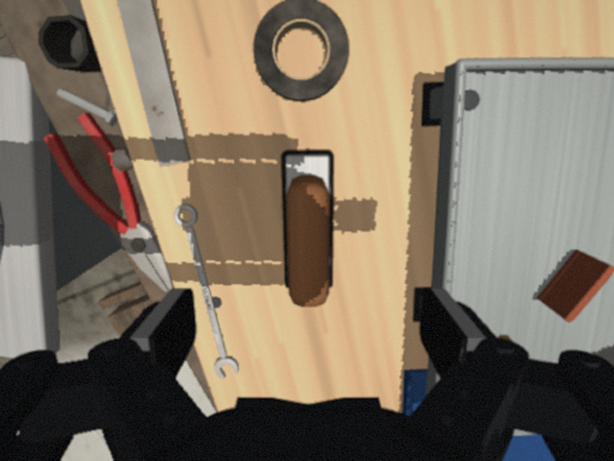

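Emit:
{"method": "carry_out", "body": {"targets": [[85,2,-1,30,0],[85,0,0,35,0],[85,0,0,31.5,0],[85,0,0,0,0],[20,0,0,0,0],[15,0,0,0,0],[15,0,0,0,0],[15,0,0,0,0],[15,0,0,0,0],[15,0,0,0,0]], "grip_force": 110}}

```text
time: 7.12
eef_pos: [416.7, 66.3, 194.9]
tcp_rot: [2.073, 2.357, 0.004]
ft_force: [-0.1, -1.0, 7.1]
finger_gap: 22.6
```

```bash
python3 -c "
from h import *
st()"
```

```text
t 7.1167 pos [416.7  66.3 194.9] rot [2.073 2.357 0.004] F [-0.1 -1.   7.1] gap 22.642897146494192 q [ 0.13  0.19  2.06 -0.    0.89  0.  ]
```

View pics/t3.png

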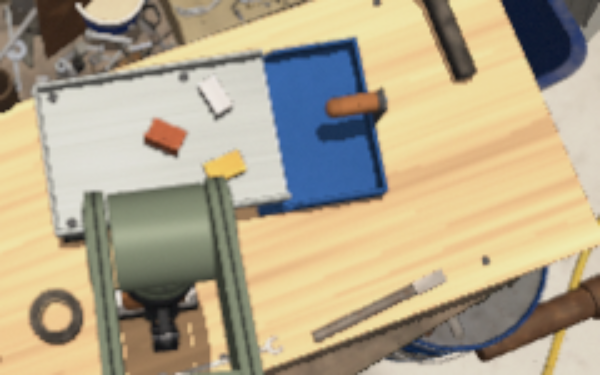

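Emit:
{"method": "carry_out", "body": {"targets": [[15,0,0,-30,0],[15,0,0,-35,0],[15,0,0,-35,0.12],[15,0,0,-10,0.12],[15,0,0,0,0.12],[15,0,0,0,0.12],[15,0,0,0,0.12],[15,0,0,0,0.12],[15,0,0,0,0.12],[15,0,0,0,0.12]]}}

```text
time: 7.95
eef_pos: [415.1, 66.3, 303.3]
tcp_rot: [-2.933, -1.125, 0.001]
ft_force: [-0.7, -0.1, -3.5]
finger_gap: 22.9
```

Emit:
{"method": "carry_out", "body": {"targets": [[15,0,0,0,0.12],[15,0,0,0,0.12],[15,0,0,0,0.12],[15,0,0,0,0.12],[15,0,0,0,0.096],[15,0,0,0,0]]}}

```text
time: 8.45
eef_pos: [415.1, 66.3, 303.2]
tcp_rot: [3.131, 0.253, -0.001]
ft_force: [-0.2, 0.1, -2.7]
finger_gap: 22.7
```

```bash
python3 -c "
from h import *
to(611.3,123,290,9.5)"
```

```text
t 8.45 pos [415.1  66.3 303.2] rot [ 3.131e+00  2.530e-01 -1.000e-03] F [-0.2  0.1 -2.7] gap 22.73960484346859 q [ 0.13  0.07  1.89 -0.    1.18  1.54]
yaw now 9.22 tilt z [-0.001 -0.    -1.   ] spin -0.0048 shift after spin: x 202.8 y -23.5 z 13.2 | shift now: [202.7 -24.5  13.1]
```

Emit:
{"method": "carry_out", "body": {"targets": [[15,35,-4,0,-0.005],[15,35,-4,0,0],[15,35,-4,0,0],[15,35,-4,0,0],[15,35,-4,0,0],[15,28,-4,0,0],[15,0,0,15,0],[15,0,0,10,0],[15,0,0,0,0]]}}

```text
time: 9.2
eef_pos: [610.1, 123.4, 274.8]
tcp_rot: [3.129, 0.265, -0.012]
ft_force: [-1.7, -0.1, -3.2]
finger_gap: 22.4
```

```bash
python3 -c "
from h import *
to(611.3,123,243,9.5)
im=snap('wrist','w4.png',1.3)
"
```

```text
t 9.2 pos [610.1 123.4 274.8] rot [ 3.129  0.265 -0.012] F [-1.7 -0.1 -3.2] gap 22.397229561156887 q [ 0.18  0.42  1.49 -0.    1.24  1.58]
yaw now 9.69 tilt z [-0.008 -0.002 -1.   ] spin 0.0033 shift after spin: x 1.1 y 0.6 z 31.8 | shift now: [ 1.4  0.5 31.8]
```

View pics/w4.png

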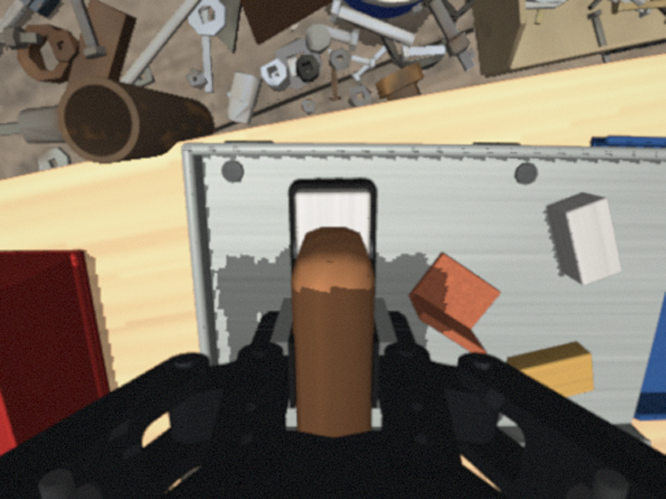

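```bash
python3 -c "
from h import *
P=onz('wrist',np.array([(292,181),(376,181)])/1.3,182)
W=onz('wrist',np.array([(195,150),(640,155)])/1.3,143)
W2=onz('wrist',np.array([(232,171),(526,172)])/1.3,126)
def pl(P):
    d=P[:,:2]-[592,57]; a=np.radians(9.5); return np.c_[d@[np.cos(a),np.sin(a)], d@[-np.sin(a),np.cos(a)]].round(1)
print(pl(P),pl(W),pl(W2))
"
```

```text
[[78.1 78.2]
 [78.2 45.1]] [[ 88.7 128.5]
 [ 87.9 -89.1]] [[ 77.2 115.3]
 [ 77.4 -40.3]]
```

Emit:
{"method": "carry_out", "body": {"targets": [[15,2,0,16,0.003],[15,0,0,12,0],[15,0,0,3.5,0],[15,0,0,0,0]]}}

```text
time: 9.58
eef_pos: [612.8, 123.6, 246.6]
tcp_rot: [3.131, 0.258, -0.003]
ft_force: [-0.4, -0.1, -3.3]
finger_gap: 22.8
```

```bash
python3 -c "
from h import *
to(611.3,123,243,9.5)"
```

```text
t 9.5833 pos [612.8 123.6 246.6] rot [ 3.131e+00  2.580e-01 -3.000e-03] F [-0.4 -0.1 -3.3] gap 22.814572933023427 q [ 0.18  0.44  1.53 -0.    1.18  1.59]
yaw now 9.44 tilt z [-0.002 -0.    -1.   ] spin -0.0011 shift after spin: x -1.5 y 0.4 z 3.6 | shift now: [-1.5  0.4  3.6]
```

Emit:
{"method": "carry_out", "body": {"targets": [[15,0,0,3,0],[15,0,8,0,0],[15,0,10,0,0],[15,0,10,0,0],[15,0,10,0,0],[15,0,10,0,0],[15,0,10,0,0],[15,0,10,0,0],[15,0,10,0,0],[15,0,10,0,0]]}}

```text
time: 10.42
eef_pos: [628.3, 36.0, 243.9]
tcp_rot: [-3.131, -0.257, 0.0]
ft_force: [0.3, 1.2, -1.3]
finger_gap: 22.8
```

Emit:
{"method": "carry_out", "body": {"targets": [[15,0,8,0,0],[15,0,8,0,0],[15,0,6,0,0],[15,0,6,0,0],[15,0,6,0,0],[15,0,6,0,0],[15,0,5,0,0],[15,0,5,0,0],[15,0,5,0,0],[15,0,0,0,0]]}}

```text
time: 11.25
eef_pos: [637.4, -18.2, 243.8]
tcp_rot: [3.13, 0.257, 0.0]
ft_force: [0.5, -0.2, -2.5]
finger_gap: 22.9
```

```bash
cat >> h.py <<'E'
def pl(P):
    d=np.array(P,float).reshape(-1,np.shape(P)[-1])[:,:2]-[592,57]; a=np.radians(9.5); return np.c_[d@[np.cos(a),np.sin(a)], d@[-np.sin(a),np.cos(a)]].round(1)
E
python3 -c "
from h import *
s=st(); print(pl(s['eef_pos']))
im=snap('wrist','w5.png',1.3)"
```

```text
t 11.25 pos [637.4 -18.2 243.8] rot [3.13  0.257 0.   ] F [ 0.5 -0.2 -2.5] gap 22.94370675731194 q [-0.05  0.46  1.5  -0.    1.18  1.36]
[[ 32.3 -81.7]]
```

View pics/w5.png

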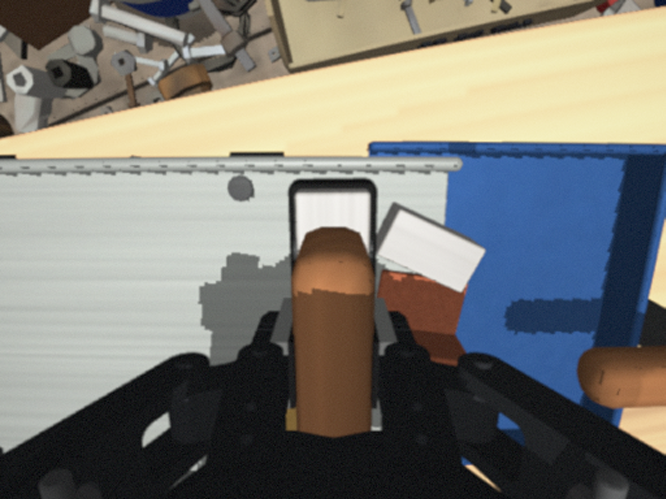

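Emit:
{"method": "carry_out", "body": {"targets": [[15,0,5,0,0],[15,0,5,0,0],[15,0,5,0,0],[15,0,5,0,0],[15,0,5,0,0],[15,0,5,0,0],[15,0,5,0,0],[15,0,5,0,0],[15,0,5,0,0],[15,0,5,0,0]]}}

```text
time: 12.13
eef_pos: [645.5, -67.0, 243.9]
tcp_rot: [3.131, 0.258, -0.0]
ft_force: [-0.3, -0.3, -2.7]
finger_gap: 22.7
```

```bash
python3 -c "
from h import *
s=st(); print(pl(s['eef_pos']))
im=snap('wrist','w6.png',1.3)"
```

```text
t 12.1333 pos [645.5 -67.  243.9] rot [ 3.131  0.258 -0.   ] F [-0.3 -0.3 -2.7] gap 22.72118863610028 q [-0.12  0.47  1.47 -0.    1.19  1.29]
[[  32.2 -131.2]]
```

View pics/w6.png

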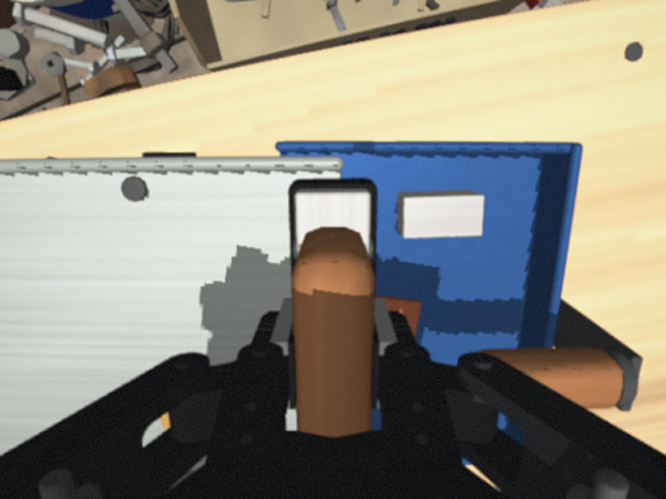

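Emit:
{"method": "carry_out", "body": {"targets": [[15,0,0,-25,0],[15,0,0,-30,0],[15,-10,-25,0,0],[15,-14,-30,0,0],[15,-14,-30,0,0],[15,-14,-30,0,0],[15,-11,-18,0,0],[15,0,0,0,0]]}}

```text
time: 12.85
eef_pos: [558.7, 57.3, 299.3]
tcp_rot: [-3.129, -0.263, 0.003]
ft_force: [-0.3, -1.2, -3.3]
finger_gap: 22.9
```

```bash
python3 -c "
from h import *
s=st(); print(pl(s['eef_pos'])); c=cal('wrist')
def find(n,lo,hi,z,zz):
    im=snap(n); hsv=cv2.cvtColor(im,cv2.COLOR_BGR2HSV); m=cv2.inRange(hsv,lo,hi); cs,_=cv2.findContours(m,0,1)
    for k in cs:
        if cv2.contourArea(k)<zz: continue
        W=onz(n,cv2.boxPoints(cv2.minAreaRect(k)),z); print(n,cv2.contourArea(k),pl(W).tolist())
find('wrist',(18,120,60),(32,255,255),140,60); find('top',(20,120,60),(32,255,255),140,30)
"
```

```text
t 12.85 pos [558.7  57.3 299.3] rot [-3.129e+00 -2.630e-01  3.000e-03] F [-0.3 -1.2 -3.3] gap 22.883246886832445 q [0.08 0.3  1.6  0.   1.24 1.48]
[[-32.8   5.8]]
wrist 1935.5 [[-28.1, -42.1], [-17.5, -84.8], [-44.5, -93.9], [-55.6, -49.9]]
top 475.5 [[-432.4, -222.3], [-283.7, -402.4], [-513.8, -600.4], [-654.2, -418.6]]
top 32.0 [[-241.4, -423.1], [-200.3, -446.8], [-204.3, -454.7], [-245.4, -430.9]]
top 33.5 [[-35.9, -44.3], [-25.2, -67.6], [-50.2, -78.2], [-60.8, -55.0]]
top 173.0 [[-171.4, -463.2], [11.1, -636.6], [0.6, -647.9], [-181.4, -474.4]]
```

Emit:
{"method": "carry_out", "body": {"targets": [[15,1,0,25,0],[15,0,0,20,0],[15,0,0,10,0],[15,0,0,0,0],[15,0,8,0,0],[15,0,10,0,0],[15,0,10,0,0],[15,0,10,0,0],[15,0,10,0,0],[15,0,8,0,0]]}}

```text
time: 13.78
eef_pos: [571.9, -2.2, 244.2]
tcp_rot: [3.131, 0.256, 0.001]
ft_force: [-0.3, -0.2, -2.3]
finger_gap: 22.9
```

Emit:
{"method": "carry_out", "body": {"targets": [[15,0,8,0,0],[15,0,8,0,0],[15,0,8,0,0],[15,0,8,0,0],[15,0,5,0,0],[15,0,5,0,0],[15,0,5,0,0],[15,0,5,0,0],[15,0,5,0,0],[15,0,5,0,0]]}}

```text
time: 14.62
eef_pos: [581.8, -62.3, 243.8]
tcp_rot: [3.131, 0.258, -0.0]
ft_force: [1.0, 0.2, -3.0]
finger_gap: 22.9
```

Emit:
{"method": "carry_out", "body": {"targets": [[15,0,5,0,0],[15,0,5,0,0],[15,0,5,0,0],[15,0,5,0,0],[15,0,0,0,0],[15,0,0,0,0]]}}

```text
time: 15.12
eef_pos: [585.0, -81.8, 243.9]
tcp_rot: [-3.131, -0.257, 0.0]
ft_force: [0.5, -0.5, -2.9]
finger_gap: 22.9
```

```bash
python3 -c "
from h import *
s=st(); print(pl(s['eef_pos']))"
```

```text
t 15.1167 pos [585.  -81.8 243.9] rot [-3.131 -0.257  0.   ] F [ 0.5 -0.5 -2.9] gap 22.852513377457683 q [-0.16  0.39  1.62  0.    1.14  1.25]
[[ -29.8 -135.8]]
```

Emit:
{"method": "carry_out", "body": {"targets": [[15,0,0,-30,0],[15,0,0,-30,0],[15,-20,-25,-10,-0.12],[15,0,0,0,-0.12],[15,0,0,0,-0.12],[15,0,0,0,-0.12],[15,0,0,0,-0.12],[15,0,0,0,-0.12],[15,0,0,0,-0.12],[15,0,0,0,-0.12]]}}

```text
time: 15.95
eef_pos: [561.1, -59.8, 313.9]
tcp_rot: [-2.653, -1.683, -0.0]
ft_force: [-0.4, 0.0, -3.5]
finger_gap: 23.0
```

Emit:
{"method": "carry_out", "body": {"targets": [[15,0,0,0,-0.12],[15,0,0,0,-0.12],[15,0,0,0,-0.12],[15,0,0,0,-0.12],[15,0,0,0,-0.1],[15,0,0,0,0]]}}

```text
time: 16.45
eef_pos: [561.1, -59.8, 313.9]
tcp_rot: [-2.066, -2.366, -0.0]
ft_force: [0.8, -0.7, -2.1]
finger_gap: 22.6
```

```bash
python3 -c "
from h import *
to(416,66.3,305,97.5)"
```

```text
t 16.45 pos [561.1 -59.8 313.9] rot [-2.066 -2.366 -0.   ] F [ 0.8 -0.7 -2.1] gap 22.590446593467487 q [-0.13  0.3   1.57  0.    1.27 -0.26]
yaw now 97.76 tilt z [-0.  0. -1.] spin 0.0045 shift after spin: x 144.0 y -127.4 z 8.9 | shift now: [ 144.6 -126.7    8.9]
```

Emit:
{"method": "carry_out", "body": {"targets": [[15,29,-25,0,0],[15,29,-25,0,0],[15,29,-25,0,0],[15,29,-26,0,0],[15,28,-26,0,0],[15,0,0,30,0],[15,0,0,35,0],[15,0,0,35,0],[15,0,0,12,0],[15,0,0,0,0]]}}

```text
time: 17.28
eef_pos: [413.9, 65.7, 199.2]
tcp_rot: [-2.067, -2.359, 0.009]
ft_force: [-0.9, -0.0, -2.4]
finger_gap: 22.8
```

```bash
python3 -c "
from h import *
to(416,66.3,194.9,97.5)
im=snap('top','t4.png',2.5,(200,110,440,260))"
```

```text
t 17.2833 pos [413.9  65.7 199.2] rot [-2.067 -2.359  0.009] F [-0.9 -0.  -2.4] gap 22.79837405130959 q [ 0.13  0.18  2.05  0.    0.91 -0.  ]
yaw now 97.54 tilt z [-0.007 -0.001 -1.   ] spin 0.0006 shift after spin: x 0.4 y 2.1 z 4.3 | shift now: [0.4 2.2 4.3]
```

View pics/t4.png

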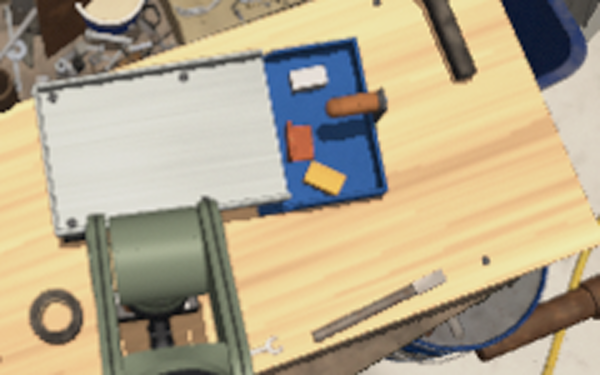

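Emit:
{"method": "carry_out", "body": {"targets": [[15,0,1,2.5,0],[15,0,0,2.5,0],[15,0,0,0,0],[40,0,0,0,0],[60,0,0,0,0],[60,0,0,-15,0],[60,0,0,-30,0],[80,0,0,-40,0],[80,0,0,-40,-0.038],[80,0,0,0,0]]}}

```text
time: 18.17
eef_pos: [420.5, 66.2, 330.0]
tcp_rot: [2.014, 2.395, 0.02]
ft_force: [1.2, -0.2, -0.6]
finger_gap: 80.1
```

```bash
python3 -c "
from h import *
to(462,291,320,99.7)"
```

```text
t 18.1667 pos [420.5  66.2 330. ] rot [2.014 2.395 0.02 ] F [ 1.2 -0.2 -0.6] gap 80.13865806396483 q [ 0.13  0.06  1.84 -0.    1.23 -0.04]
yaw now 99.88 tilt z [ 0.017  0.002 -1.   ] spin 0.0031 shift after spin: x 214.5 y 78.8 z 10.0 | shift now: [214.3  79.3  11.2]
```

Emit:
{"method": "carry_out", "body": {"targets": [[80,36,13,0,0],[80,36,13,0,0],[80,36,13,0,0],[80,36,13,0,0],[80,36,13,5,0],[80,34,14,5,0],[80,0,0,0,0],[80,0,0,0,0]]}}

```text
time: 18.83
eef_pos: [458.5, 291.6, 311.4]
tcp_rot: [2.02, 2.406, -0.001]
ft_force: [-0.7, 0.5, 0.4]
finger_gap: 79.9
```

```bash
python3 -c "
from h import *
to(462,291,250,99.7)
c=cal('wrist'); im=snap('wrist','w7.png',1.2)
hsv=cv2.cvtColor(im,cv2.COLOR_BGR2HSV); red=cv2.inRange(hsv,(0,120,40),(8,255,255))
print(proj('wrist',[(462,291,201)],c)*1.2)
t=snap('top')
"
```

```text
t 18.8333 pos [458.5 291.6 311.4] rot [ 2.020e+00  2.406e+00 -1.000e-03] F [-0.7  0.5  0.4] gap 79.90547709491398 q [ 0.55  0.27  1.62 -0.    1.25  0.37]
yaw now 99.97 tilt z [-0.    -0.001 -1.   ] spin 0.0048 shift after spin: x -1.2 y 3.3 z 61.4 | shift now: [-1.2  3.3 61.4]
[[314.55460277 265.18231716]]
```

View pics/w7.png

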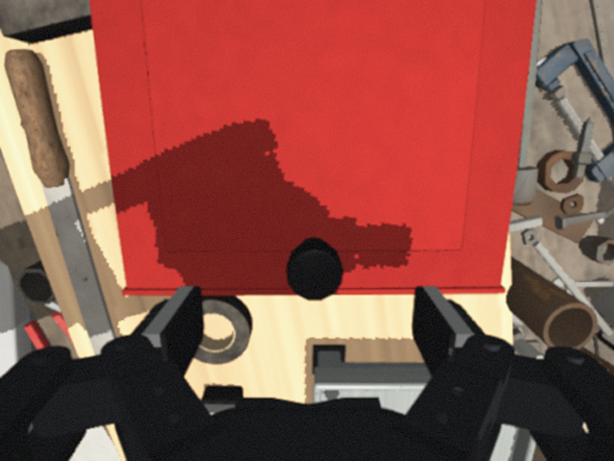

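Emit:
{"method": "carry_out", "body": {"targets": [[80,-3,3,25,0.004],[80,0,0,25,0],[80,0,0,11,0],[80,0,0,0,0],[25,0,0,0,0],[15,0,0,0,0],[15,0,0,0,0],[15,0,0,0,0],[15,0,0,0,0]], "grip_force": 60}}

```text
time: 19.68
eef_pos: [462.3, 287.8, 252.1]
tcp_rot: [2.027, 2.399, 0.003]
ft_force: [-0.7, -2.2, 2.5]
finger_gap: 26.1
```

Emit:
{"method": "carry_out", "body": {"targets": [[15,3.2,0,-15.6,0],[15,4.6,0,-15.2,0],[15,6,0,-14.8,0],[15,7,0,-14.2,0],[15,8.3,0,-13.5,0],[15,9.5,0,-12.8,0],[15,10.6,0,-11.9,0],[15,11.5,0,-10.9,0],[15,12.5,0,-9.9,0],[15,13.3,0,-8.7,0]]}}

```text
time: 20.52
eef_pos: [447.1, 373.0, 377.0]
tcp_rot: [2.027, 2.399, -0.006]
ft_force: [1.3, 1.4, -9.9]
finger_gap: 26.0
```

Emit:
{"method": "carry_out", "body": {"targets": [[15,14,0,-7.5,0],[15,14.6,0,-6.4,0],[15,15.1,0,-5,0],[15,15.5,0,-3.7,0],[15,15.7,0,-2.3,0],[15,15.9,0,-0.9,0],[15,15.9,0,0.5,0],[15,15.8,0,1.8,0],[15,0,0,0,0]]}}

```text
time: 21.27
eef_pos: [425.2, 495.3, 400.6]
tcp_rot: [-2.023, -2.401, 0.007]
ft_force: [-5.7, -1.5, -1.4]
finger_gap: 26.0
```

```bash
python3 -c "
from h import *
st(); im=snap('wrist','w8.png',1.2); im=snap('scene','s1.png',1.5)"
```

```text
t 21.2667 pos [425.2 495.3 400.6] rot [-2.023 -2.401  0.007] F [-5.7 -1.5 -1.4] gap 25.998982538931802 q [0.84 0.41 1.18 0.   1.55 0.67]
```

View pics/s1.png

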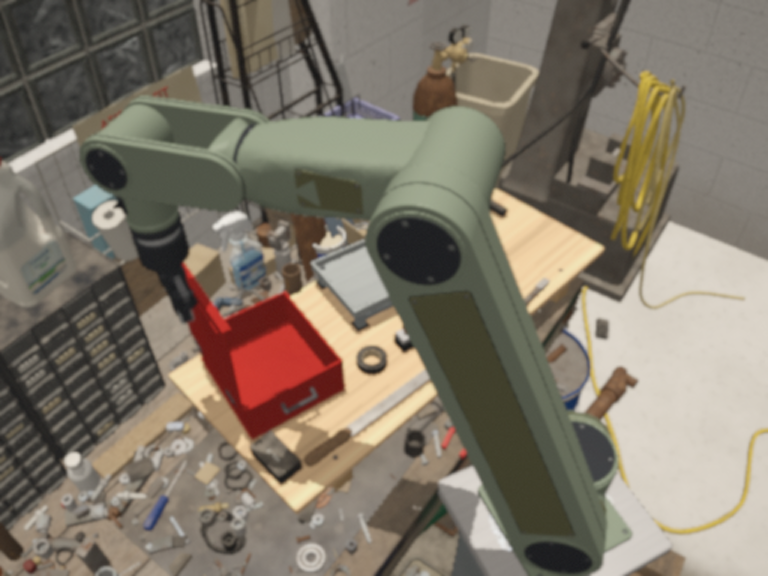

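Emit:
{"method": "carry_out", "body": {"targets": [[45,0,0,0,0],[60,0,0,0,0],[60,0,0,-20,0],[60,0,0,-30,0],[70,-20,0,0,0],[70,-38,0,0,0],[70,-38,5,0,0],[70,-38,10,0,0],[70,-38,10,0,0],[70,-38,10,0,0]]}}

```text
time: 22.2
eef_pos: [497.3, 290.3, 453.0]
tcp_rot: [2.027, 2.398, 0.004]
ft_force: [1.4, 0.1, 0.3]
finger_gap: 69.9
```

```bash
cat >> h.py <<'E'
def blob(n,lo,hi,z,box,amin=20):
    im=snap(n); hsv=cv2.cvtColor(im,cv2.COLOR_BGR2HSV); m=cv2.inRange(hsv,lo,hi); q=np.zeros_like(m); x0,y0,x1,y1=box; q[y0:y1,x0:x1]=m[y0:y1,x0:x1]
    cs,_=cv2.findContours(q,0,1)
    for k in cs:
        if cv2.contourArea(k)<amin: continue
        b=cv2.boxPoints(cv2.minAreaRect(k)); W=onz(n,b,z)[:,:2]; print(n,'area',cv2.contourArea(k),'px',b.mean(0).round(),'cen',W.mean(0).round(1),'corners',W.round(0).tolist())
E
python3 -c "
from h import *
s=st()
blob('top',(3,90,60),(14,255,255),175,(320,130,360,165))   # pan grip
blob('top',(100,120,40),(125,255,255),110,(300,115,365,200),100)
blob('top',(18,110,60),(32,255,255),95,(300,130,345,200))
blob('top',(3,90,60),(18,255,255),162,(240,215,285,240))
"
```

```text
t 22.2 pos [497.3 290.3 453. ] rot [2.027 2.398 0.004] F [1.4 0.1 0.3] gap 69.9147617382974 q [ 0.51  0.27  1.27 -0.    1.6   0.34]
top area 124.5 px [341. 151.] cen [ 626.9 -156.9] corners [[634.0, -127.0], [642.0, -185.0], [619.0, -186.0], [612.0, -129.0]]
top area 2189.0 px [324. 160.] cen [ 619.6 -118.6] corners [[701.0, -30.0], [728.0, -181.0], [537.0, -205.0], [512.0, -58.0]]
top area 104.0 px [329. 181.] cen [ 558.5 -134.3] corners [[555.0, -110.0], [579.0, -121.0], [562.0, -159.0], [538.0, -147.0]]
top area 346.0 px [262. 229.] cen [408.1  63.3] corners [[418.0, 132.0], [444.0, 4.0], [398.0, -5.0], [373.0, 122.0]]
```

```bash
python3 -c "
from h import *
to(631,-165,300,100.3)"
```

```text
t 22.4 pos [497.3 291.3 452.7] rot [2.031 2.396 0.004] F [-0.5 -0.5  0.4] gap 70.11469205527641 q [0.51 0.27 1.27 0.   1.6  0.35]
yaw now 99.43 tilt z [ 0.002  0.001 -1.   ] spin -0.0152 shift after spin: x -472.9 y 50.0 z 152.7 | shift now: [-472.2   56.8  152.4]
```

Emit:
{"method": "carry_out", "body": {"targets": [[70,-38,5,6,-0.015],[70,-38,5,10,0],[70,-38,5,10,0],[70,-38,5,10,0],[70,-38,5,10,0],[70,-38,5,10,0],[70,-38,5,10,0],[70,-38,5,10,0],[70,-38,5,10,0],[70,-38,5,10,0]]}}

```text
time: 23.23
eef_pos: [615.1, -72.6, 355.8]
tcp_rot: [2.007, 2.416, 0.002]
ft_force: [0.1, -0.8, -0.1]
finger_gap: 69.8
```

Emit:
{"method": "carry_out", "body": {"targets": [[70,-38,0,14,0],[70,-38,0,14,0],[70,-17,0,14,0],[70,0,0,14,0],[70,0,0,0,0],[70,0,0,0,0]]}}

```text
time: 23.73
eef_pos: [631.3, -162.4, 299.2]
tcp_rot: [-2.007, -2.414, 0.0]
ft_force: [-0.2, -0.1, 0.8]
finger_gap: 69.9
```

```bash
python3 -c "
from h import *
to(631,-165,219,100.3)
blob('wrist',(3,90,40),(14,255,255),172,(150,100,350,350))
print(proj('wrist',[(631,-165,175)]))
"
```

```text
t 23.7333 pos [ 631.3 -162.4  299.2] rot [-2.007 -2.414  0.   ] F [-0.2 -0.1  0.8] gap 69.86888549342663 q [-0.27  0.45  1.38  0.    1.32 -0.45]
yaw now 100.52 tilt z [-0.001  0.001 -1.   ] spin 0.0039 shift after spin: x -2.5 y -0.8 z 80.2 | shift now: [-2.6 -0.7 80.2]
wrist area 2564.5 px [255. 201.] cen [ 629.7 -157.5] corners [[624.0, -189.0], [615.0, -129.0], [635.0, -126.0], [645.0, -186.0]]
wrist area 1498.5 px [238. 116.] cen [ 609.6 -105.5] corners [[596.0, -118.0], [594.0, -96.0], [623.0, -93.0], [625.0, -114.0]]
[[254.72767727 214.86442315]]
```

Emit:
{"method": "carry_out", "body": {"targets": [[70,-2,0,30,0],[70,0,0,30,0],[70,0,0,20,0],[70,0,0,0,0],[15,0,0,0,0],[15,0,0,0,0],[15,0,0,0,0],[15,0,0,0,0],[15,0,0,0,0],[15,0,0,0,0]], "grip_force": 120}}

```text
time: 24.62
eef_pos: [632.0, -165.7, 222.6]
tcp_rot: [2.008, 2.412, 0.002]
ft_force: [-1.2, 0.6, 7.3]
finger_gap: 20.1
```

Emit:
{"method": "carry_out", "body": {"targets": [[15,0,0,-2,0],[15,-5,0,-2,0],[15,-8,0,0,0],[15,-10,0,0,0],[15,-10,0,0,0],[15,-10,0,0,0],[15,-10,0,0,0],[15,-7,0,0,0],[15,0,0,0,0],[15,0,0,0,0]]}}

```text
time: 25.45
eef_pos: [642.3, -225.2, 223.6]
tcp_rot: [-2.011, -2.413, -0.0]
ft_force: [-0.9, -0.0, -5.8]
finger_gap: 20.0
```

```bash
cat >> h.py <<'E'
def tilt():
    # nose-down angle of the held pan from the row of its lip (wrist view), near image columns 190 and 320
    s=r.sense(); c=cal('wrist'); M=R.from_rotvec(s['tcp_rot']).as_matrix(); g=s['eef_pos']+54*M[:,2]
    im=snap('wrist'); hsv=cv2.cvtColor(im,cv2.COLOR_BGR2HSV); m=cv2.inRange(hsv,(100,110,25),(125,255,255))
    for col in (150,190,230,280,320):
        v=np.nonzero(m[:,col])[0]; print('col',col,'blue rows',(v.min(),v.max(),len(v)) if len(v) else None,end=' ')
    print()
    ph=np.radians(np.arange(-10,71,5)); P=[g+M[:,0]*(119*np.cos(p)-81*np.sin(p))-np.array([0,0,1])*(81*np.cos(p)+119*np.sin(p)) for p in ph]
    print('tilt:lip row',{int(round(np.degrees(p))):int(q[1]) for p,q in zip(ph,proj('wrist',P,c))})
    return im
E
python3 -c "
from h import *
st(); tilt()"
```

```text
t 25.45 pos [ 642.3 -225.2  223.6] rot [-2.011 -2.413 -0.   ] F [-0.9 -0.  -5.8] gap 19.994520771942042 q [-0.35  0.54  1.42  0.    1.19 -0.54]
col 150 blue rows (np.int64(8), np.int64(255), 167) col 190 blue rows (np.int64(8), np.int64(256), 235) col 230 blue rows (np.int64(8), np.int64(195), 133) col 280 blue rows (np.int64(8), np.int64(187), 180) col 320 blue rows (np.int64(8), np.int64(257), 250) 
tilt:lip row {-10: -24, -5: -5, 0: 13, 5: 30, 10: 47, 15: 63, 20: 79, 25: 95, 30: 110, 35: 124, 40: 139, 45: 153, 50: 167, 55: 182, 60: 196, 65: 210, 70: 224}
```

Emit:
{"method": "carry_out", "body": {"targets": [[15,0,0,2,0],[15,0,0,2,0],[15,0,0,1,0],[40,0,0,0,0],[50,0,0,0,0],[50,-15,0,2,0],[50,0,0,0,0],[15,0,0,0,0],[15,0,0,0,0],[15,0,0,0,0]], "grip_force": 120}}

```text
time: 26.33
eef_pos: [645.2, -239.5, 217.2]
tcp_rot: [2.01, 2.414, 0.0]
ft_force: [1.7, 0.3, -0.5]
finger_gap: 20.6
```

Emit:
{"method": "carry_out", "body": {"targets": [[15,0,0,0,0],[15,0,0,0,0],[15,0,0,-4,0],[15,0,0,-4,0],[15,0,0,-4,0],[15,0,0,-4,0],[15,0,0,0,0]]}}

```text
time: 26.92
eef_pos: [645.4, -239.5, 233.7]
tcp_rot: [2.009, 2.414, 0.001]
ft_force: [-0.0, -0.3, -4.8]
finger_gap: 20.6
```

```bash
sed -i 's/def tilt():/def tilt(L=134):/; s/119\*/L*/g' h.py; python3 -c "
from h import *
st(); tilt()"
```

```text
t 26.9167 pos [ 645.4 -239.5  233.7] rot [2.009e+00 2.414e+00 1.000e-03] F [-0.  -0.3 -4.8] gap 20.569708025642058 q [-0.37  0.54  1.38 -0.    1.22 -0.55]
col 150 blue rows (np.int64(0), np.int64(237), 153) col 190 blue rows (np.int64(0), np.int64(237), 226) col 230 blue rows (np.int64(0), np.int64(155), 92) col 280 blue rows (np.int64(0), np.int64(149), 150) col 320 blue rows (np.int64(0), np.int64(238), 239) 
tilt:lip row {-10: -59, -5: -36, 0: -15, 5: 4, 10: 24, 15: 42, 20: 59, 25: 76, 30: 92, 35: 108, 40: 124, 45: 139, 50: 154, 55: 169, 60: 183, 65: 198, 70: 213}
```

Emit:
{"method": "carry_out", "body": {"targets": [[15,0,0,0,0],[15,0,0,0,0],[15,0,0,0,0],[15,0,0,0,0]], "grip_force": 20}}

```text
time: 27.3
eef_pos: [645.0, -239.4, 232.6]
tcp_rot: [-2.01, -2.414, 0.0]
ft_force: [-0.9, 0.2, -5.1]
finger_gap: 20.6
```

```bash
python3 -c "
from h import *
st(); tilt()"
```

```text
t 27.3 pos [ 645.  -239.4  232.6] rot [-2.01  -2.414  0.   ] F [-0.9  0.2 -5.1] gap 20.598393137858068 q [-0.37  0.54  1.38 -0.    1.22 -0.55]
col 150 blue rows (np.int64(0), np.int64(237), 153) col 190 blue rows (np.int64(0), np.int64(237), 226) col 230 blue rows (np.int64(0), np.int64(156), 93) col 280 blue rows (np.int64(0), np.int64(149), 150) col 320 blue rows (np.int64(0), np.int64(238), 239) 
tilt:lip row {-10: -59, -5: -36, 0: -15, 5: 5, 10: 24, 15: 42, 20: 59, 25: 76, 30: 93, 35: 108, 40: 124, 45: 139, 50: 154, 55: 169, 60: 184, 65: 198, 70: 213}
```

Emit:
{"method": "carry_out", "body": {"targets": [[15,0,0,-6,0],[15,0,0,-12,0],[15,0,0,-18,0],[15,0,0,-20,0],[15,0,0,-20,0],[15,0,0,-20,0],[15,0,0,-18,0],[15,0,0,-12,0],[15,0,0,-6,0],[15,0,0,0,0]], "grip_force": 120}}

```text
time: 28.18
eef_pos: [645.4, -239.5, 367.9]
tcp_rot: [2.007, 2.411, 0.002]
ft_force: [0.5, -0.2, -6.0]
finger_gap: 20.7
```

```bash
python3 -c "
from h import *
to(457.7,314.6,365,99.9); tilt()"
```

```text
t 28.1833 pos [ 645.4 -239.5  367.9] rot [2.007e+00 2.411e+00 2.000e-03] F [ 0.5 -0.2 -6. ] gap 20.705524272158343 q [-0.37  0.48  1.16 -0.    1.5  -0.55]
yaw now 100.45 tilt z [ 0.005 -0.002 -1.   ] spin 0.0097 shift after spin: x 578.1 y -89.6 z 2.9 | shift now: [579. -84.   1.]
col 150 blue rows (np.int64(0), np.int64(237), 153) col 190 blue rows (np.int64(0), np.int64(237), 226) col 230 blue rows (np.int64(0), np.int64(156), 93) col 280 blue rows (np.int64(0), np.int64(148), 149) col 320 blue rows (np.int64(0), np.int64(238), 239) 
tilt:lip row {-10: -59, -5: -36, 0: -15, 5: 4, 10: 23, 15: 41, 20: 59, 25: 76, 30: 92, 35: 108, 40: 123, 45: 139, 50: 154, 55: 168, 60: 183, 65: 198, 70: 212}
```

Emit:
{"method": "carry_out", "body": {"targets": [[15,8,-2,0,0.01],[15,16,-4,0,0],[15,24,-5,0,0],[15,28,-5,0,0],[15,28,-5,0,0],[15,28,-5,0,0],[15,28,-5,0,0],[15,28,-5,0,0],[15,28,-5,0,0],[15,28,-5,0,0]]}}

```text
time: 29.07
eef_pos: [556.1, -5.3, 363.7]
tcp_rot: [-2.021, -2.402, 0.003]
ft_force: [0.9, 0.3, -4.4]
finger_gap: 20.6
```

Emit:
{"method": "carry_out", "body": {"targets": [[15,28,-5,0,0],[15,28,-5,0,0],[15,28,-5,0,0],[15,28,-5,0,0],[15,28,-5,0,0],[15,28,-5,0,0],[15,28,-5,0,0],[15,28,-5,0,0],[15,24,-4,0,0],[15,16,0,0,0]]}}

```text
time: 29.9
eef_pos: [466.5, 247.4, 363.8]
tcp_rot: [-2.018, -2.404, 0.004]
ft_force: [0.6, -0.5, -5.4]
finger_gap: 20.4
```

Emit:
{"method": "carry_out", "body": {"targets": [[15,8,0,0,0],[15,0,0,0,0],[15,0,0,0,0]]}}

```text
time: 30.15
eef_pos: [467.4, 253.0, 364.2]
tcp_rot: [2.021, 2.405, -0.004]
ft_force: [-1.0, -1.4, -4.9]
finger_gap: 20.1
```

```bash
python3 -c "
from h import *
to(457.7,314.6,365,99.9); im=snap('wrist'); im2=snap('top')
a=cv2.resize(im,None,fx=.75,fy=.75); b=cv2.resize(im2[140:280,90:277],(384,288)); s=cv2.resize(snap('scene')[150:310,100:313],(384,288))
cv2.imwrite('pics/c1.png',np.vstack([np.hstack([a,b]),np.hstack([s,np.zeros_like(s)])]))"
```

```text
t 30.15 pos [467.4 253.  364.2] rot [ 2.021  2.405 -0.004] F [-1.  -1.4 -4.9] gap 20.130932199936094 q [ 0.48  0.22  1.55 -0.    1.37  0.3 ]
yaw now 99.91 tilt z [-0.001 -0.002 -1.   ] spin 0.0002 shift after spin: x 62.4 y 1.1 z -0.8 | shift now: [62.4  1.1 -0.9]
```

View pics/c1.png

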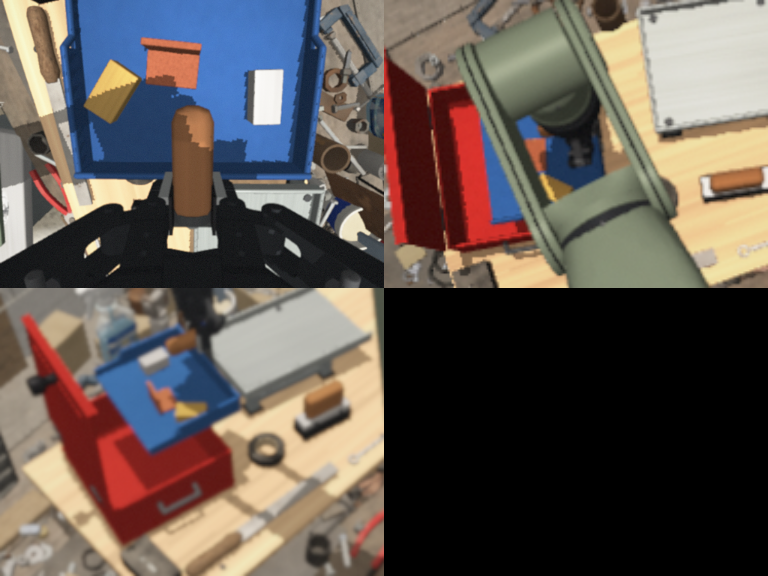

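Emit:
{"method": "carry_out", "body": {"targets": [[15,8,1,0,0],[15,14,0,0,0],[15,16,0,0,0],[15,14,0,0,0],[15,8,0,4,0],[15,2,0,10,0],[15,0,0,14,0],[15,0,0,10,0],[15,0,0,5,0],[15,0,0,0,0]]}}

```text
time: 31.13
eef_pos: [457.6, 314.0, 319.8]
tcp_rot: [-2.022, -2.404, 0.006]
ft_force: [-0.5, 0.2, -4.0]
finger_gap: 20.5
```

Emit:
{"method": "carry_out", "body": {"targets": [[15,0,0,4,0],[15,0,0,5,0],[15,0,0,5,0],[15,0,0,5,0],[15,0,0,0,0]]}}

```text
time: 31.55
eef_pos: [457.7, 314.3, 301.7]
tcp_rot: [-2.022, -2.404, 0.003]
ft_force: [-0.6, -0.3, -5.8]
finger_gap: 20.4
```

```bash
python3 -c "
from h import *
to(457.7,314.6,284,99.9); tilt()"
```

```text
t 31.55 pos [457.7 314.3 301.7] rot [-2.022 -2.404  0.003] F [-0.6 -0.3 -5.8] gap 20.396288762377534 q [ 0.58  0.29  1.61 -0.    1.24  0.41]
yaw now 99.88 tilt z [-0.002 -0.001 -1.   ] spin -0.0004 shift after spin: x 0.3 y 0.0 z 17.7 | shift now: [ 0.3  0.  17.7]
col 150 blue rows (np.int64(0), np.int64(238), 154) col 190 blue rows (np.int64(0), np.int64(238), 227) col 230 blue rows (np.int64(0), np.int64(156), 94) col 280 blue rows (np.int64(0), np.int64(149), 150) col 320 blue rows (np.int64(0), np.int64(238), 239) 
tilt:lip row {-10: -59, -5: -36, 0: -15, 5: 4, 10: 23, 15: 42, 20: 59, 25: 76, 30: 92, 35: 108, 40: 124, 45: 139, 50: 154, 55: 169, 60: 183, 65: 198, 70: 213}
```

Emit:
{"method": "carry_out", "body": {"targets": [[15,0,0,7,0],[15,0,0,7,0],[15,7,0,0,0],[15,7,0,0,0],[15,5,0,-4,0],[15,8,0,-9,0],[15,9,0,-8,0],[15,10,0,-8,0],[15,0,0,0,0]], "grip_force": 25}}

```text
time: 32.35
eef_pos: [450.8, 359.4, 320.4]
tcp_rot: [2.017, 2.402, 0.0]
ft_force: [1.9, -7.3, -2.1]
finger_gap: 20.6
```

```bash
python3 -c "
from h import *
st(); tilt()"
```

```text
t 32.35 pos [450.8 359.4 320.4] rot [2.017 2.402 0.   ] F [ 1.9 -7.3 -2.1] gap 20.553054585078282 q [ 0.66  0.31  1.53 -0.01  1.29  0.48]
col 150 blue rows (np.int64(57), np.int64(271), 154) col 190 blue rows (np.int64(57), np.int64(266), 193) col 230 blue rows (np.int64(56), np.int64(220), 74) col 280 blue rows (np.int64(56), np.int64(166), 111) col 320 blue rows (np.int64(56), np.int64(265), 210) 
tilt:lip row {-10: -59, -5: -36, 0: -15, 5: 4, 10: 23, 15: 41, 20: 59, 25: 76, 30: 92, 35: 108, 40: 123, 45: 138, 50: 153, 55: 168, 60: 183, 65: 198, 70: 212}
```

Emit:
{"method": "carry_out", "body": {"targets": [[15,11,0,-7,0],[15,11.5,0,-6,0],[15,12,0,-5,0],[15,12.5,0,-4.5,0],[15,13,0,-3,0],[15,13,0,-2,0],[15,8,0,-1,0],[15,0,0,0,0]]}}

```text
time: 33.07
eef_pos: [436.2, 439.9, 346.2]
tcp_rot: [2.018, 2.403, -0.005]
ft_force: [1.9, -4.9, -4.2]
finger_gap: 20.8
```

```bash
python3 -c "
from h import *
st(); tilt()"
```

```text
t 33.0667 pos [436.2 439.9 346.2] rot [ 2.018  2.403 -0.005] F [ 1.9 -4.9 -4.2] gap 20.801533724132863 q [ 0.77  0.37  1.38 -0.    1.39  0.6 ]
col 150 blue rows None col 190 blue rows None col 230 blue rows None col 280 blue rows None col 320 blue rows None 
tilt:lip row {-10: -59, -5: -37, 0: -15, 5: 4, 10: 23, 15: 41, 20: 59, 25: 75, 30: 92, 35: 108, 40: 123, 45: 138, 50: 153, 55: 168, 60: 183, 65: 197, 70: 212}
```

Emit:
{"method": "carry_out", "body": {"targets": [[15,0,0,0,0],[15,0,0,0,0],[15,-10,0,-3,0],[15,-15,0,-5,0],[15,-15,0,-5,0],[15,0,0,0,0],[15,0,0,0,0],[15,0,0,0,0],[15,0,0,0,0]], "grip_force": 120}}

```text
time: 33.87
eef_pos: [443.2, 400.5, 359.7]
tcp_rot: [-2.022, -2.404, -0.002]
ft_force: [-0.2, 0.6, -4.0]
finger_gap: 20.1
```

```bash
python3 -c "
from h import *
st(); im=tilt()
hsv=cv2.cvtColor(im,cv2.COLOR_BGR2HSV)
for c in (190,320): print([tuple(int(x) for x in hsv[v,c]) for v in range(90,270,12)])
for nm,lo,hi in(('brass',(18,110,40),(35,255,255)),('blue',(95,60,10),(130,255,255)),('brown',(8,90,30),(16,255,255))):
    m=cv2.inRange(hsv,lo,hi); cs,_=cv2.findContours(m,0,1)
    for k in cs:
        if cv2.contourArea(k)>80: print(nm,cv2.contourArea(k),cv2.boundingRect(k))
"
```

```text
t 33.8667 pos [443.2 400.5 359.7] rot [-2.022e+00 -2.404e+00 -2.000e-03] F [-0.2  0.6 -4. ] gap 20.109486234314502 q [0.72 0.33 1.41 0.   1.4  0.54]
col 150 blue rows (np.int64(156), np.int64(271), 116) col 190 blue rows (np.int64(165), np.int64(267), 103) col 230 blue rows (np.int64(165), np.int64(227), 63) col 280 blue rows (np.int64(165), np.int64(228), 64) col 320 blue rows (np.int64(165), np.int64(266), 102) 
tilt:lip row {-10: -59, -5: -36, 0: -14, 5: 5, 10: 24, 15: 42, 20: 60, 25: 76, 30: 93, 35: 109, 40: 124, 45: 139, 50: 154, 55: 169, 60: 184, 65: 198, 70: 213}
[(1, 171, 252), (1, 174, 116), (19, 137, 214), (19, 137, 205), (1, 184, 177), (1, 187, 175), (1, 189, 171), (108, 154, 136), (108, 147, 137), (108, 154, 136), (108, 155, 135), (109, 152, 136), (109, 156, 132), (108, 154, 136), (108, 154, 134)]
[(1, 170, 252), (1, 179, 144), (0, 0, 255), (0, 0, 255), (2, 155, 255), (2, 156, 255), (0, 176, 178), (108, 154, 205), (108, 152, 208), (107, 157, 205), (108, 156, 204), (108, 156, 203), (108, 153, 201), (108, 155, 204), (108, 155, 205)]
brass 563.0 (150, 113, 49, 24)
blue 312.5 (378, 316, 24, 28)
blue 315.0 (111, 316, 25, 28)
blue 144.5 (484, 242, 13, 24)
blue 121.5 (471, 240, 10, 39)
blue 713.5 (489, 231, 23, 71)
blue 23346.5 (101, 154, 313, 142)
brown 122.5 (418, 237, 27, 20)
brown 289.5 (414, 202, 26, 29)
brown 4717.5 (232, 184, 50, 112)
brown 86.0 (95, 168, 11, 18)
brown 1918.5 (53, 158, 43, 86)
brown 1225.0 (222, 111, 41, 34)
```

Emit:
{"method": "carry_out", "body": {"targets": [[15,0,0,-10,0],[15,0,0,-20,0],[15,0,0,-25,0],[15,-5,0,-15,0],[15,-15,0,0,0],[15,-25,3,0,0],[15,-30,4,0,0],[15,-30,4,0,0],[15,-30,4,0,0],[15,-30,4,0,0]]}}

```text
time: 34.75
eef_pos: [490.0, 239.0, 428.5]
tcp_rot: [-2.021, -2.405, 0.003]
ft_force: [1.0, -0.2, -3.8]
finger_gap: 20.2
```

```bash
python3 -c "
from h import *
to(595,-139,330,99.9); c=cal('top'); 
u=np.array([-.172,.985]); w=np.array([-.985,-.172]); B=np.array([448.4,367.8])
def bx(P): d=P[:,:2]-B; return np.c_[d@u,d@w].round(0)
im=snap('top'); hsv=cv2.cvtColor(im,cv2.COLOR_BGR2HSV)
for nm,lo,hi,z in(('brass',(18,90,40),(35,255,255),95),('alu',(0,0,120),(179,60,255),100)):
    m=cv2.inRange(hsv,lo,hi); m[:,:100]=0; m[:155]=0; m[265:]=0; m[:,200:]=0; cs,_=cv2.findContours(m,0,1)
    for k in cs:
        if cv2.contourArea(k)>15: q=cv2.boxPoints(cv2.minAreaRect(k)); print(nm,cv2.contourArea(k),q.mean(0),bx(onz('top',q,z,c)).tolist())
"
```

```text
t 34.75 pos [490.  239.  428.5] rot [-2.021 -2.405  0.003] F [ 1.  -0.2 -3.8] gap 20.237569408954737 q [ 0.43  0.22  1.39 -0.    1.53  0.26]
yaw now 99.9 tilt z [-0.001 -0.001 -1.   ] spin 0.0 shift after spin: x -390.4 y 38.5 z 98.5 | shift now: [-390.3   38.6   98.8]
brass 61.0 [131.9197  250.02919] [[97.0, 63.0], [81.0, 60.0], [72.0, 98.0], [88.0, 101.0]]
alu 289.5 [190.5 253. ] [[-62.0, 82.0], [-110.0, 90.0], [-101.0, 152.0], [-53.0, 144.0]]
alu 402.0 [187.61617 230.62181] [[-31.0, 42.0], [-120.0, 16.0], [-134.0, 63.0], [-45.0, 88.0]]
alu 46.0 [123.01923 203.09616] [[104.0, -70.0], [82.0, -71.0], [81.0, -48.0], [102.0, -47.0]]
alu 38.5 [196.93816 162.86084] [[-126.0, -167.0], [-137.0, -170.0], [-151.0, -116.0], [-141.0, -113.0]]
alu 214.5 [156.5 161. ] [[28.0, -195.0], [-75.0, -177.0], [-70.0, -141.0], [32.0, -159.0]]
alu 692.5 [146.87628 204.68802] [[94.0, -195.0], [40.0, -208.0], [-43.0, 104.0], [9.0, 116.0]]
alu 173.0 [108.20003 167.90002] [[157.0, -196.0], [111.0, -211.0], [90.0, -148.0], [135.0, -133.0]]
```

Emit:
{"method": "carry_out", "body": {"targets": [[15,-36,4,0,0],[15,-36,4,0,0],[15,-36,4,0,0],[15,-36,4,0,0],[15,-36,4,0,0],[15,-36,4,0,0],[15,-36,4,0,0],[15,-36,4,0,0],[15,-36,4,0,0],[15,-30,2,0,0]]}}

```text
time: 35.63
eef_pos: [588.2, -103.9, 428.3]
tcp_rot: [-2.023, -2.403, 0.003]
ft_force: [-0.4, 0.1, -3.3]
finger_gap: 20.2
```

Emit:
{"method": "carry_out", "body": {"targets": [[15,-25,0,15,0],[15,-11,0,25,0],[15,0,0,30,0],[15,0,0,25,0],[15,0,0,20,0],[15,0,0,10,0],[15,0,0,0,0]]}}

```text
time: 36.22
eef_pos: [593.0, -136.5, 301.1]
tcp_rot: [-2.018, -2.4, 0.005]
ft_force: [-0.4, -0.8, -3.4]
finger_gap: 20.5
```

```bash
python3 -c "
from h import *
to(595,-139,292,99.9);tilt()"
```

```text
t 36.2167 pos [ 593.  -136.5  301.1] rot [-2.018 -2.4    0.005] F [-0.4 -0.8 -3.4] gap 20.507611932414953 q [-0.25  0.38  1.48 -0.    1.29 -0.42]
yaw now 99.87 tilt z [-0.007  0.001 -1.   ] spin -0.0005 shift after spin: x -2.8 y 1.5 z 9.1 | shift now: [-2.8  1.6  9.1]
col 150 blue rows (np.int64(157), np.int64(271), 115) col 190 blue rows (np.int64(166), np.int64(267), 102) col 230 blue rows (np.int64(165), np.int64(228), 64) col 280 blue rows (np.int64(165), np.int64(228), 64) col 320 blue rows (np.int64(165), np.int64(266), 102) 
tilt:lip row {-10: -58, -5: -36, 0: -14, 5: 5, 10: 24, 15: 42, 20: 60, 25: 77, 30: 93, 35: 109, 40: 124, 45: 140, 50: 155, 55: 169, 60: 184, 65: 199, 70: 213}
```

Emit:
{"method": "carry_out", "body": {"targets": [[15,0,0,9,0],[15,0,0,3,0],[15,-8,0,2,0],[15,-13,0,3,0],[15,-13,0,4,0],[15,-12,0,5,0],[15,-13,0,6,0],[15,-11,0,7,0],[15,-11,0,8,0],[15,0,0,0,0]], "grip_force": 20}}

```text
time: 37.1
eef_pos: [610.0, -221.8, 261.4]
tcp_rot: [2.016, 2.394, -0.003]
ft_force: [-0.6, -7.1, 11.2]
finger_gap: 20.5
```

```bash
python3 -c "
from h import *
st();tilt()"
```

```text
t 37.1 pos [ 610.  -221.8  261.4] rot [ 2.016  2.394 -0.003] F [-0.6 -7.1 11.2] gap 20.483713349671877 q [-0.36  0.46  1.45 -0.01  1.22 -0.53]
col 150 blue rows (np.int64(65), np.int64(270), 206) col 190 blue rows (np.int64(65), np.int64(266), 202) col 230 blue rows (np.int64(64), np.int64(227), 164) col 280 blue rows (np.int64(64), np.int64(175), 112) col 320 blue rows (np.int64(65), np.int64(265), 201) 
tilt:lip row {-10: -60, -5: -37, 0: -16, 5: 3, 10: 22, 15: 40, 20: 58, 25: 74, 30: 91, 35: 107, 40: 122, 45: 137, 50: 152, 55: 167, 60: 182, 65: 197, 70: 211}
```

Emit:
{"method": "carry_out", "body": {"targets": [[15,-12,0,8,0],[15,-11,0,9,0],[15,-9,0,10,0],[15,-8,0,10,0],[15,0,0,5,0],[15,0,0,3,0],[15,0,0,0,0]]}}

```text
time: 37.73
eef_pos: [616.9, -260.3, 219.9]
tcp_rot: [2.014, 2.394, -0.002]
ft_force: [-3.0, -7.3, 21.2]
finger_gap: 20.3
```

```bash
python3 -c "
from h import *
st();tilt()"
```

```text
t 37.7333 pos [ 616.9 -260.3  219.9] rot [ 2.014e+00  2.394e+00 -2.000e-03] F [-3.  -7.3 21.2] gap 20.266812580137625 q [-0.41  0.52  1.46 -0.01  1.15 -0.58]
col 150 blue rows (np.int64(0), np.int64(243), 244) col 190 blue rows (np.int64(0), np.int64(243), 244) col 230 blue rows (np.int64(0), np.int64(169), 170) col 280 blue rows (np.int64(0), np.int64(164), 165) col 320 blue rows (np.int64(0), np.int64(243), 244) 
tilt:lip row {-10: -60, -5: -37, 0: -16, 5: 3, 10: 22, 15: 40, 20: 57, 25: 74, 30: 91, 35: 106, 40: 122, 45: 137, 50: 152, 55: 167, 60: 182, 65: 196, 70: 211}
```

Emit:
{"method": "carry_out", "body": {"targets": [[15,0,0,2,0],[15,0,0,0,0],[40,0,0,0,0],[60,0,0,0,0],[60,0,0,-10,0],[60,0,0,-35,0],[60,0,0,-40,0],[60,0,0,-40,0],[60,0,0,-40,0],[60,0,0,-40,0]]}}

```text
time: 38.62
eef_pos: [615.1, -255.8, 418.0]
tcp_rot: [2.021, 2.404, -0.0]
ft_force: [0.7, -0.7, -0.7]
finger_gap: 60.1
```

```bash
python3 -c "
from h import *
to(425.2,495.3,452,99.5)
c=cal('wrist'); im=snap('wrist'); hsv=cv2.cvtColor(im,cv2.COLOR_BGR2HSV); m=cv2.inRange(hsv,(100,110,25),(125,255,255)); cs,_=cv2.findContours(m,0,1); k=max(cs,key=cv2.contourArea)
h=cv2.approxPolyDP(cv2.convexHull(k),12,True).reshape(-1,2)+0.; print(h.tolist()); print(onz('wrist',h,82,c).round(0)[:,:2].tolist()); print(onz('wrist',h,112,c).round(0)[:,:2].tolist())
"
```

```text
t 38.6167 pos [ 615.1 -255.8  418. ] rot [ 2.021  2.404 -0.   ] F [ 0.7 -0.7 -0.7] gap 60.07062076924215 q [-0.41  0.43  1.11 -0.    1.6  -0.58]
yaw now 99.9 tilt z [ 0.001 -0.001 -1.   ] spin 0.007 shift after spin: x 772.1 y -63.3 z -34.0 | shift now: [772.5 -57.9 -34.7]
[[305.0, 80.0], [296.0, 203.0], [145.0, 195.0], [147.0, 70.0]]
[[657.0, -151.0], [678.0, -306.0], [477.0, -330.0], [466.0, -172.0]]
[[653.0, -154.0], [673.0, -298.0], [487.0, -320.0], [476.0, -173.0]]
```

Emit:
{"method": "carry_out", "body": {"targets": [[60,25,-2,-25,0.007],[60,38,-3,-25,0],[60,38,-3,0,0],[60,38,-3,0,0],[60,38,-3,0,0],[60,38,-3,0,0],[60,38,-3,0,0],[60,38,-3,0,0],[60,38,-3,0,0],[60,38,-3,0,0]]}}

```text
time: 39.5
eef_pos: [526.3, 99.8, 463.6]
tcp_rot: [2.03, 2.397, 0.001]
ft_force: [0.5, 0.5, 0.5]
finger_gap: 60.3
```

Emit:
{"method": "carry_out", "body": {"targets": [[60,38,-3,0,0],[60,38,-3,0,0],[60,38,-3,0,0],[60,38,-3,0,0],[60,38,-3,0,0],[60,38,-3,0,0],[60,38,-3,0,0],[60,30,-3,0,0],[60,20,-3,0,0],[60,0,0,0,0]]}}

```text
time: 40.33
eef_pos: [447.0, 409.2, 462.4]
tcp_rot: [-2.023, -2.401, 0.0]
ft_force: [-0.4, -0.8, 0.6]
finger_gap: 60.0
```

```bash
python3 -c "
from h import *
to(425.2,495.3,452,99.5)
c=cal('wrist'); im=snap('wrist'); hsv=cv2.cvtColor(im,cv2.COLOR_BGR2HSV)
m=cv2.inRange(hsv,(0,0,0),(179,255,60)); m[250:]=0; cs,_=cv2.findContours(m,0,1)
for k in cs:
    if cv2.contourArea(k)>100: print('dark',cv2.contourArea(k),cv2.boundingRect(k))
m=cv2.inRange(hsv,(0,130,40),(8,255,255)); cs,_=cv2.findContours(m,0,1)
for k in cs:
    if cv2.contourArea(k)>300: print('red',cv2.contourArea(k),cv2.boundingRect(k))
print(proj('wrist',[(425.2,495.3,347),(425.2,495.3,335)],c))
"
```

```text
t 40.3333 pos [447.  409.2 462.4] rot [-2.023 -2.401  0.   ] F [-0.4 -0.8  0.6] gap 59.97723230305044 q [0.72 0.32 1.17 0.   1.65 0.55]
yaw now 99.77 tilt z [-0.001  0.001 -1.   ] spin 0.0047 shift after spin: x 88.5 y -7.3 z 10.4 | shift now: [88.5 -6.8 10.5]
dark 135.5 (178, 234, 16, 16)
dark 143.0 (320, 233, 15, 17)
dark 2540.0 (219, 19, 49, 71)
dark 130.5 (76, 19, 17, 19)
dark 2855.0 (343, 0, 166, 58)
red 38750.0 (12, 89, 464, 185)
[[244.29404382  63.69136122]
 [245.04371223  66.29668707]]
```

```bash
python3 -c "
from h import *
c=cal('wrist'); u=np.array([-.170,.985,0]); z=np.array([0,0,1.])
H=np.array([462,289,168])+180*u; H[2]=168
for th in np.radians([88,92,96,100,104,108]):
    f=lambda a,b: H+u*(-a*np.cos(th)+b*np.sin(th))+z*(a*np.sin(th)+b*np.cos(th))
    P=[f(180,29),f(180,33),f(194,33),f(204,2),f(204,-3)]
    print(np.degrees(th).round(),proj('wrist',P,c)[:,1].round(), P[0].round(1), proj('wrist',[P[0]],c)[0,0].round())
"
```

```text
88.0 [ 72.  65.  62. 127. 137.] [427.5 488.7 348.9] 245.0
92.0 [ 48.  41.  34.  97. 108.] [425.4 501.  346.9] 245.0
96.0 [25. 17.  7. 66. 77.] [423.3 513.2 344. ] 245.0
100.0 [  3.  -5. -19.  36.  47.] [421.2 525.2 340.2] 245.0
104.0 [-18. -25. -42.   6.  16.] [419.2 536.9 335.6] 245.0
108.0 [-37. -43. -63. -22. -13.] [417.3 548.3 330.2] 245.0
```

Emit:
{"method": "carry_out", "body": {"targets": [[60,25,-2,0,0.004],[60,30,-2,0,0],[60,25,-2,0,0],[60,20,0,0,0],[60,0,0,20,0],[60,0,0,25,0],[60,0,0,18,0],[60,0,0,0,0],[60,0,0,0,0]], "grip_force": 60}}

```text
time: 41.13
eef_pos: [426.7, 502.1, 399.9]
tcp_rot: [2.036, 2.392, -0.003]
ft_force: [0.3, -0.8, -0.2]
finger_gap: 60.0
```

Emit:
{"method": "carry_out", "body": {"targets": [[20,0,0,0,0],[15,0,0,0,0],[15,0,0,0,0],[15,0,0,0,0],[15,0,0,0,0]]}}

```text
time: 41.55
eef_pos: [423.7, 503.1, 403.0]
tcp_rot: [-2.031, -2.391, 0.002]
ft_force: [-8.0, -0.3, 4.5]
finger_gap: 25.6
```

Emit:
{"method": "carry_out", "body": {"targets": [[15,-9,0,-1.5,0],[15,-15.8,0,-1.8,0],[15,-15.9,0,-0.5,0],[15,-15.9,0,0.9,0],[15,-15.7,0,2.3,0],[15,-15.5,0,3.7,0],[15,-15.1,0,5,0],[15,-14.6,0,6.4,0],[15,-14,0,7.5,0],[15,-13.3,0,8.7,0]]}}

```text
time: 42.38
eef_pos: [449.2, 359.6, 373.3]
tcp_rot: [2.035, 2.393, 0.008]
ft_force: [-2.8, -2.2, 6.3]
finger_gap: 25.7
```

Emit:
{"method": "carry_out", "body": {"targets": [[15,-12.5,0,9.9,0],[15,-11.5,0,10.9,0],[15,-10.6,0,11.9,0],[15,-9.5,0,12.8,0],[15,-8.3,0,13.5,0],[15,-7,0,14.2,0],[15,-6,0,14.8,0],[15,-4.6,0,15.2,0],[15,-3.2,0,14,0],[15,0,0,0,0]]}}

```text
time: 43.22
eef_pos: [462.4, 286.4, 254.8]
tcp_rot: [2.033, 2.39, 0.003]
ft_force: [0.8, -6.9, 5.9]
finger_gap: 25.7
```

```bash
python3 -c "
from h import *
st()"
```

```text
t 43.2167 pos [462.4 286.4 254.8] rot [2.033 2.39  0.003] F [ 0.8 -6.9  5.9] gap 25.71444945428418 q [ 0.53  0.31  1.71 -0.    1.12  0.38]
```

Emit:
{"method": "carry_out", "body": {"targets": [[15,0,0,2,0],[15,0,0,2,0],[15,0,0,2,0],[15,0,0,0,0]]}}

```text
time: 43.55
eef_pos: [462.4, 286.4, 254.4]
tcp_rot: [2.031, 2.389, 0.007]
ft_force: [-8.1, -13.3, 35.2]
finger_gap: 25.7
```

Emit:
{"method": "carry_out", "body": {"targets": [[15,0,0,-4,0],[50,0,0,0,0],[60,0,0,0,0],[60,0,0,0,0],[60,0,0,-10,0],[60,0,0,-30,0],[60,-20,0,-40,0],[60,-38,0,-10,0],[60,-38,0,0,0],[60,-38,0,0,0]]}}

```text
time: 44.38
eef_pos: [483.0, 156.4, 339.3]
tcp_rot: [2.032, 2.394, 0.004]
ft_force: [1.0, -0.1, -1.4]
finger_gap: 60.3
```

Emit:
{"method": "carry_out", "body": {"targets": [[60,-38,0,0,0],[60,-38,0,0,0],[60,-38,0,0,0],[60,-38,0,0,0],[60,-38,0,0,0],[60,-38,0,0,0],[60,-38,0,0,0],[60,-38,0,0,0],[60,-38,0,0,0],[60,-38,0,0,0]]}}

```text
time: 45.22
eef_pos: [543.8, -219.8, 338.0]
tcp_rot: [2.035, 2.393, 0.001]
ft_force: [-0.1, -1.1, 0.4]
finger_gap: 59.9
```

```bash
python3 -c "
from h import *
st(); im=snap('top'); hsv=cv2.cvtColor(im,cv2.COLOR_BGR2HSV); c=cal('top')
def poly(nm,lo,hi,box,z):
    m=cv2.inRange(hsv,lo,hi); q=np.zeros_like(m); x0,y0,x1,y1=box; q[y0:y1,x0:x1]=m[y0:y1,x0:x1]
    cs,_=cv2.findContours(q,0,1)
    if not cs: return print(nm,'none')
    k=max(cs,key=cv2.contourArea); a=cv2.approxPolyDP(cv2.convexHull(k),4,True).reshape(-1,2); b=cv2.boxPoints(cv2.minAreaRect(k)); print(nm,cv2.contourArea(k),onz('top',a+0.,z,c)[:,:2].round(0).tolist(),'cen',onz('top',b,z,c)[:,:2].mean(0).round(1))
poly('box',(0,150,60),(8,255,255),(60,130,205,270),168)
poly('knob',(0,0,0),(179,255,70),(165,195,192,220),196)
poly('pan',(100,110,25),(125,255,255),(300,115,430,230),82)
poly('scr grip',(3,90,60),(18,255,255),(240,215,285,240),162)
poly('tape',(0,0,0),(179,255,90),(205,220,240,255),97)
for nm,lo,hi in(('brass',(20,150,120),(30,255,255)),('alu',(0,0,235),(179,25,255))):
    m=cv2.inRange(hsv,lo,hi)[110:260,200:440]; print(nm,cv2.countNonZero(m))
np.save('end.npy',im)
w=snap('scene'); h2=cv2.cvtColor(w,cv2.COLOR_BGR2HSV); m=cv2.inRange(h2,(0,150,50),(8,255,255)); m[:,:110]=0; m[:190]=0; m[:,240:]=0; x=cv2.boundingRect(max(cv2.findContours(m,0,1)[0],key=cv2.contourArea)); print('scene red now',x)
w=cv2.resize(cv2.imread('pics/s0.png'),(512,384),interpolation=cv2.INTER_AREA); h2=cv2.cvtColor(w,cv2.COLOR_BGR2HSV); m=cv2.inRange(h2,(0,150,50),(8,255,255)); m[:,:110]=0; m[:190]=0; m[:,240:]=0; print('scene red start',cv2.boundingRect(max(cv2.findContours(m,0,1)[0],key=cv2.contourArea)))
"
```

```text
t 45.2167 pos [ 543.8 -219.8  338. ] rot [2.035e+00 2.393e+00 1.000e-03] F [-0.1 -1.1  0.4] gap 59.86640247372832 q [-0.4   0.32  1.48  0.    1.34 -0.57]
box 6148.0 [[577.0, 288.0], [354.0, 241.0], [320.0, 447.0], [539.0, 487.0]] cen [445.4 366.2]
knob 24.5 [[473.0, 297.0], [467.0, 281.0], [451.0, 283.0], [456.0, 302.0]] cen [460.4 292.6]
pan 1385.5 [[672.0, -253.0], [654.0, -262.0], [474.0, -210.0], [468.0, -174.0], [653.0, -153.0]] cen [ 571.2 -215. ]
scr grip 340.5 [[443.0, 4.0], [407.0, 4.0], [382.0, 124.0], [420.0, 114.0]] cen [408.2  63.3]
tape 51.5 [[399.0, 150.0], [367.0, 167.0], [379.0, 198.0]] cen [378.4 169.5]
brass 78
alu 45
scene red now (129, 190, 102, 102)
scene red start (130, 190, 100, 102)
```

```bash
python3 -c "
from h import *
im=np.load('end.npy'); hsv=cv2.cvtColor(im,cv2.COLOR_BGR2HSV)
for nm,lo,hi in(('brass',(20,150,120),(30,255,255)),('alu',(0,0,235),(179,25,255))):
    m=cv2.inRange(hsv,lo,hi); n,l,s,ce=cv2.connectedComponentsWithStats(m)
    print(nm,[(s[i].tolist(),onz('top',[ce[i]],90)[0,:2].round().tolist()) for i in range(1,n) if s[i,4]>6 and 110<ce[i][1]<260 and 200<ce[i][0]<440])
w=snap('wrist'); h=cv2.cvtColor(w,cv2.COLOR_BGR2HSV); m=cv2.inRange(h,(95,60,10),(130,255,255)); k=cv2.convexHull(max(cv2.findContours(m,0,1)[0],key=cv2.contourArea)); f=np.zeros_like(m); cv2.fillPoly(f,[k],255)
for nm,lo,hi in(('brass',(18,110,60),(35,255,255)),('white',(0,0,150),(179,60,255)),('brown',(0,90,40),(17,255,255))):
    q=cv2.inRange(h,lo,hi)&f; print(nm,[cv2.boundingRect(c) for c in cv2.findContours(q,0,1)[0] if cv2.contourArea(c)>40])
print(cv2.boundingRect(k))
"
```

```text
brass [([428, 211, 7, 15, 33], [449.0, -430.0])]
alu [([275, 222, 3, 9, 17], [425.0, 23.0]), ([245, 227, 4, 8, 18], [413.0, 108.0])]
brass []
white []
brown [(269, 225, 28, 41)]
(183, 110, 199, 156)
```

```bash
python3 -c "
from h import *
r.job_done(); st()"
```

```text
the job is handed in; nothing more can be done
the job is handed in; nothing more can be done
```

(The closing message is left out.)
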